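Stack three sample bottles in a cradle

TASK

Stack the three sample bottles on their sides in the wooden cradle, head to tail by layers: the gold-capped one in the left groove and the green-capped one in the right groove, both necks pointing away from you, then the grooved wooden spacer across the pair, and on the spacer the red-capped bottle, which will be opened first, with its neck pointing back towards you. Centre every piece over the cradle front to back, lay the bottles down without dropping them, and leave the candle, thermometer and notebook where they are.

Things in the scene. Friction and masses are not known exactly. Their poses are not given: they have to be found in the camera images.
- gold_mid (a point): gold (yellow)-capped sample bottle on its side: clear glass, amber spirit, label; the three differ in capsule colour. Body 47 mm round, straight up to 119 mm from the base, then a tapering neck; 165 mm long, 0.17-0.34 kg; capsule 22 mm wide. Point: on the axis 70 mm from the base (centre of mass), 23.5 mm above what it lies on. x axis: along the bottle towards the capsule. Starts with neck roughly away from robot.
- green_mid (a point): green-capped sample bottle on its side: clear glass, amber spirit, label; the three differ in capsule colour. Body 47 mm round, straight up to 119 mm from the base, then a tapering neck; 165 mm long, 0.17-0.34 kg; capsule 22 mm wide. Point: on the axis 70 mm from the base (centre of mass), 23.5 mm above what it lies on. x axis: along the bottle towards the capsule. Starts with neck roughly away from robot.
- red_mid (a point): red-capped sample bottle on its side: clear glass, amber spirit, label; the three differ in capsule colour. Body 47 mm round, straight up to 119 mm from the base, then a tapering neck; 165 mm long, 0.17-0.34 kg; capsule 22 mm wide. Point: on the axis 70 mm from the base (centre of mass), 23.5 mm above what it lies on. x axis: along the bottle towards the capsule. Starts with neck roughly towards robot.
- spacer_mid (a point): loose reddish-brown wood spacer, 44 (x) by 144 mm (y), 0.09-0.18 kg, flat on the table, y roughly away from the robot; same either way round. Point: its middle, 17 mm above the underside. Two grooves along x beneath (y = -45 and +45 mm, 9 mm deep) fit over two bottles; one on top (y = 0) has its bottom 24 mm and lips 34 mm above the underside; ends 20 mm high. Seated on the bottles, its underside is 50 mm above the table.
- cradle: fixed reddish-brown wood cradle: two bearers 16 mm thick (x), 162 long (y), 24 high, 68 apart between centres, with 7 mm high slats between. Origin at table level under the middle of the near bearer, so its middle is x = 34 mm; x points away from the robot (within 0.3 rad), y left. Grooves, bottom 12 mm above the table: left y = 45, right y = -45 mm. A bottle in them has its axis 35 mm up, one on the spacer 97 mm.
- candle: white pillar candle, 64 mm in diameter, 94 mm tall, standing behind the work; origin under its base. Not to be disturbed.
- thermometer: flat wooden wine thermometer, 37 x 144 x 8 mm, lying near the far edge of the table, right of the middle; origin under its middle. Not to be disturbed.
- notebook: dark red notebook, 135 x 90 x 13 mm, lying flat; origin under its middle. Not to be disturbed.

How it is judged:
On the way, in this order (a step that is already met when the one before it is completed fails the run):
1. the gold-capped bottle lies in the left groove and the green-capped one in the right groove, necks away from the robot (x of gold_mid in the frame of cradle between 0.019 and 0.049 m and y of gold_mid in the frame of cradle between 0.033 and 0.057 m and z of gold_mid in the frame of cradle between 0.028 and 0.042 m and angle between the x axis of each of gold_mid, green_mid and the x axis of cradle, either way round below 0.15 rad and x of cradle in the frame of gold_mid below -0.01 m and x of green_mid in the frame of cradle between 0.019 and 0.049 m and y of green_mid in the frame of cradle between -0.057 and -0.033 m and z of green_mid in the frame of cradle between 0.028 and 0.042 m and x of cradle in the frame of green_mid below -0.01 m), for 0.2 s.
2. the spacer rests across the two bottles (all of step 1 and x of spacer_mid in the frame of cradle between 0.022 and 0.046 m and y of spacer_mid in the frame of cradle between -0.01 and 0.01 m and z of spacer_mid in the frame of cradle between 0.061 and 0.073 m and angle between the x axis of spacer_mid and the x axis of cradle, either way round below 0.12 rad and angle between spacer_mid's own z axis and vertical below 0.1 rad), for 0.2 s.
At the end, for the whole second after the job is handed in: Gold left and green right in the grooves, necks away; spacer seated across both; red in its top groove, neck towards the robot; all released, at rest. Off the cradle's middle front to back: bottles 15, spacer 12 mm; sideways 12 and 10 mm; bottles within 0.15 rad of its direction, spacer 0.12 (all of step 2 and x of red_mid in the frame of cradle between 0.019 and 0.049 m and y of red_mid in the frame of cradle between -0.012 and 0.012 m and z of red_mid in the frame of cradle between 0.09 and 0.105 m and angle between the x axis of red_mid and the x axis of cradle, either way round below 0.15 rad and x of cradle in the frame of red_mid above 0.01 m and linear speed of each of gold_bottle, green_sample, red_bottle, spacer below 0.02 m/s); the robot touches nothing.
It fails at once if the candle, thermometer or notebook is moved by more than 25 mm (distance of any of candle, thermometer, notebook from where it was at the start of the episode above 0.025 m).
It fails at once if a bottle is dropped from more than about 3 cm, or flung ((linear speed of gold_bottle above 0.8 m/s and contact force between gold_bottle and the fingers below 0.05 N) or (linear speed of green_sample above 0.8 m/s and contact force between green_sample and the fingers below 0.05 N) or (linear speed of red_bottle above 0.8 m/s and contact force between red_bottle and the fingers below 0.05 N)).
It also fails if it takes over 117 s, if anything falls off the work surface, if the arm or the gripper's body presses on something with over 40 N, if the wrist force passes 120 N, or if a joint passes its speed limit or range.

ROBOT

A 6-joint arm with a two-finger parallel gripper is mounted at the origin on a cart in front of the work surface, level with it; the furniture and walls round the work are solid. World frame = base frame: x ahead of the robot, y to its left, z up, the work surface at z = 0. Lengths are in m, angles in rad, forces in N, time in s.
With the tool pointing down it reaches from about 0.275 to 0.85 m from the base axis. Payload 5.2 kg.
Tool frame: the origin (TCP) lies at the very end of the fingers, on their centre line; the grasp point (between the pads) lies 19 mm behind it (env.grasp_offset is the z of the grasp point in the tool frame, in m); z points along the fingers, x is the direction in which the jaws open and shut, and the axes are right-handed (so a half turn about z gives the same grasp; the last joint's range is limited). The gripper opens to 85 mm and grips with 20 to 120 N. Pads are 22 mm wide; open, the fingers measure 114 mm over their backs; the gripper's body (76 mm by 85 mm) begins 54 mm behind the grasp point. The pads swing forward as they close: fully open they stand 13 mm farther back than shut.
Start: joints at [1.065, 0.259, 1.535, -0, 1.348, -0.203], TCP at [0.164, 0.525, 0.231] pointing down, gripper open.
Joint ranges: [-3.14, 3.14], [-0.91, 2.08], [0.19, 2.58], [-1.22, 4.36], [0.22, 2.71], [-3.12, 3.12]. Speed limits (rad/s): [2.57, 2.57, 3.14, 3.14, 3.14, 3.14].

INTERFACE

Orientations are given as a 3x3 rotation matrix whose columns are the frame's x, y, z axes.
In Python, from plant import env gives the robot as it stands.
- The arm moves only by the tool servo_tool, never from a script. Its argument "deltas" is one flat list of numbers, 6 for each row, row after row: the shift along the tool's x, y, z in cm, then the turn, a rotation vector about the tool's x, y, z in degrees. In form: [tx, ty, tz, wx, wy, wz, tx, ty, tz, wx, wy, wz, ...]. A call has 1 to 20 rows; each row is the pose to reach, as a shift and turn from the pose measured when the call began, along the tool's axes at that moment; what a row does not reach only later rows make up. A row lasts 1/12 s, in which the tool goes at most 41.7 mm and 7.16 degrees, less where a joint would pass 70% of its speed; a pose out of reach is approached as far as the arm can. A call with a gripper value outside its range is refused whole. "hand" is the closure, from 0 (fully open) to 1 (shut), set as the call begins (left out, the last holds). The fingers move at their own pace and stop on an object; "squeeze" is the grip in N (left out, the last holds). Time passes only in rows, so rows that repeat a pose let the fingers close. It gives the time, the measured TCP pose, the force and the opening at its end, in the units of the state.
- env.get_state(): the state, without advancing time (a new reading comes with each control period).
- env.get_image(name): name is "side" or "top"; returns the picture (480x640x3 uint8, red, green, blue); there is no depth.
- env.camera_info(name): a dict with "vfov" (degrees; the focal length in pixels is half the picture's height over the tangent of half this angle, whatever the lens; pixels are square), "cx", "cy" (the principal point, pixels), "T" (4x4, takes a point from camera to world coordinates). Camera axes: x right, y up, looking along -z (the intrinsics and any distortion apply to the point x, -y, -z); pixel columns grow to the right and rows downward; lengths in m; the calibration is good to about 2 mm. A picture is of the moment at which its call begins. camera_info takes no time and is no camera call.
- env.job_done(): hands the job in, once; it reports no verdict.
The state is a dict: "clock": time; "joint_positions": joint angles; "qd": joint speeds; "tau": joint torques, N m; "position": TCP position; "orientation": TCP orientation; "wrist_force": force on the tool from outside, world axes, zero at the start; "ft_torque": the same for the moment, N m; "width": opening from 0.0 (shut) to 1.0 (fully open).
Only numpy, scipy, OpenCV 4.12 (cv2) and the standard library are available. Lean on these libraries where they do the work, as an engineer would, in place of code of your own. Each camera call takes 0.05 s, during which the arm holds its last target.

## Working session

There is one attempt and no reset: what is moved stays moved. The work goes in short steps, Python scripts to look and compute and a tool call to move; the robot and the scene stay as the last step left them, time stands still between calls to the robot, and variables do not carry over. Pictures are saved under pics/ and viewed, and the job is handed in when it is done.

Besides the shell and the picture viewer there is one more tool, called after "Emit:" as name(argument=value, ...) on one line, values as JSON. servo_tool: Moves the arm, as the interface text tells. Its arguments: {"type":"object","properties":{"deltas":{"type":"array","items":{"type":"number"}},"hand":{"type":"number"},"squeeze":{"type":"number"}},"required":["deltas"]}

```bash
ls; mkdir -p pics; python3 - <<'E'
from plant import env
import cv2, numpy as np
for n in ["side","top"]:
    im=env.get_image(n); cv2.imwrite(f"pics/{n}0.png",im[:,:,::-1])
    c=env.camera_info(n); print(n,{k:(np.round(v,4).tolist() if not isinstance(v,str) else v) for k,v in c.items()})
print(env.get_state()); print(env.grasp_offset)
E
```

```text
pics
side {'vfov': 43.5458, 'cx': 323.3747, 'cy': 248.1865, 'T': [[0.9441, 0.2064, -0.257, 0.1102], [-0.3296, 0.5846, -0.7414, -1.2138], [-0.0028, 0.7847, 0.6199, 1.104], [0.0, 0.0, 0.0, 1.0]]}
top {'vfov': 45.7754, 'cx': 321.5918, 'cy': 241.8925, 'T': [[-0.1818, 0.911, -0.3703, 0.1034], [-0.9833, -0.1651, 0.0768, 0.1235], [0.0088, 0.378, 0.9258, 1.196], [0.0, 0.0, 0.0, 1.0]]}
{'clock': 0.1, 'joint_positions': array([ 1.06521089e+00,  2.59281567e-01,  1.53595081e+00,  1.49857357e-05,
        1.34797386e+00, -2.02807131e-01]), 'qd': array([ 0.00107627,  0.00090667, -0.00187753,  0.00206118,  0.00010122,
        0.00126705]), 'tau': array([ 2.19590060e-03, -4.46967959e+01, -2.91246307e+01, -3.70484622e-04,
        6.33155083e-03, -1.16077643e-05]), 'position': array([0.16374828, 0.52458548, 0.23056081]), 'orientation': array([[ 2.98175820e-01,  9.54510633e-01, -7.94276896e-04],
       [ 9.54509660e-01, -2.98176685e-01, -1.40463109e-03],
       [-1.57757016e-03, -3.39317943e-04, -9.99998698e-01]]), 'wrist_force': array([-0.13119433, -0.23493491,  0.12068303]), 'ft_torque': array([-0.03376205, -0.00874241,  0.02050386]), 'width': 1.0019242407298268}
-0.0187
```

View pics/top0.png

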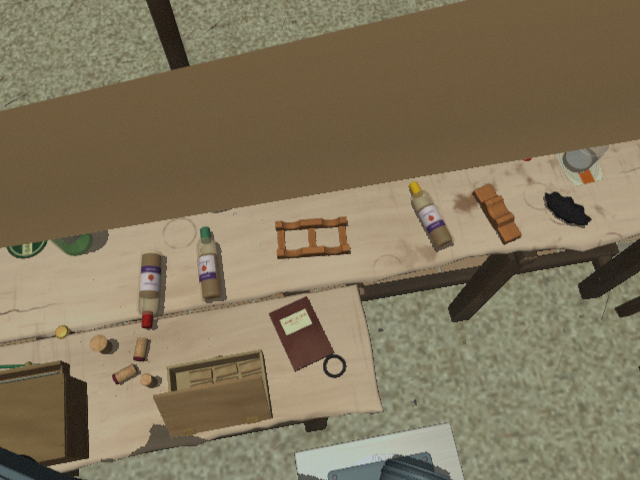

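View pics/side0.png

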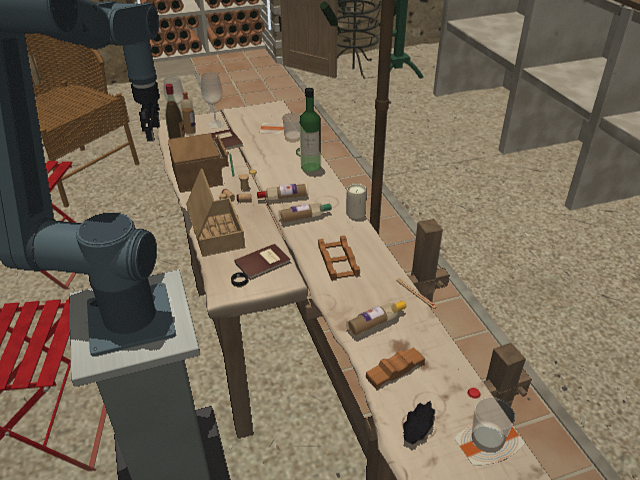

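```bash
cat > h.py <<'E'
from plant import env
import cv2, numpy as np
def cam(n):
    c=env.camera_info(n); f=240/np.tan(np.radians(c['vfov'])/2); return f,c['cx'],c['cy'],np.array(c['T'])
def pix2(n,u,v,z):
    f,cx,cy,T=cam(n); d=T[:3,:3]@np.array([(u-cx)/f,-(v-cy)/f,-1]); o=T[:3,3]
    return o+d*(z-o[2])/d[2]
def proj(n,p):
    f,cx,cy,T=cam(n); q=T[:3,:3].T@(np.array(p)-T[:3,3]); return np.array([cx+f*q[0]/-q[2],cy-f*q[1]/-q[2]])
def crop(src,x0,y0,w,h,s,out):
    im=cv2.imread(src)[y0:y0+h,x0:x0+w]; im=cv2.resize(im,None,fx=s,fy=s,interpolation=cv2.INTER_CUBIC)
    for k in range((x0+9)//10*10,x0+w,10):
        cv2.line(im,((k-x0)*s,0),((k-x0)*s,8 if k%50 else 18),(0,0,255),1)
        if k%20==0: cv2.putText(im,str(k),((k-x0)*s-10,28),0,.35,(0,0,255),1)
    for k in range((y0+9)//10*10,y0+h,10):
        cv2.line(im,(0,(k-y0)*s),(8,(k-y0)*s),(0,0,255),1)
        if k%20==0: cv2.putText(im,str(k),(10,(k-y0)*s+4),0,.35,(0,0,255),1)
    cv2.imwrite(out,im)
E
python3 - <<'E'
from h import *
crop("pics/top0.png",130,210,110,130,4,"pics/c1.png")
crop("pics/top0.png",260,190,110,80,6,"pics/c2.png")
crop("pics/top0.png",400,170,130,85,6,"pics/c3.png")
E
```

```text
(no output)
```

View pics/c1.png

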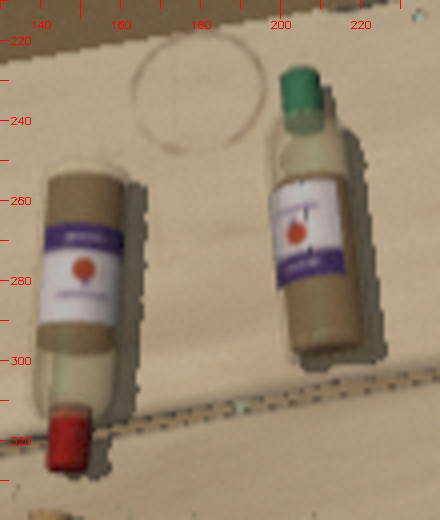

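View pics/c2.png

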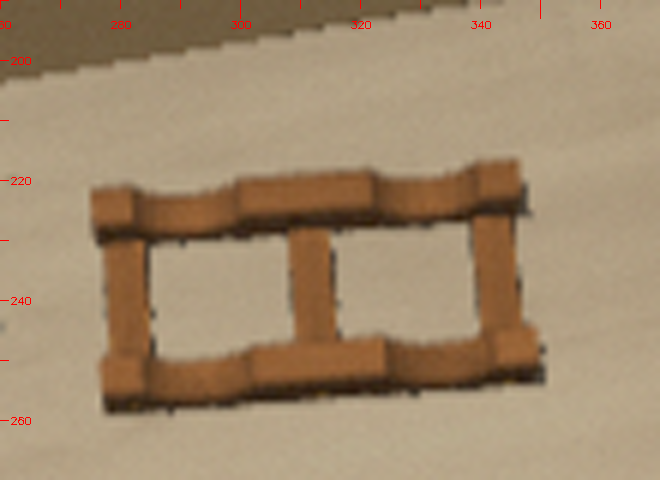

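View pics/c3.png

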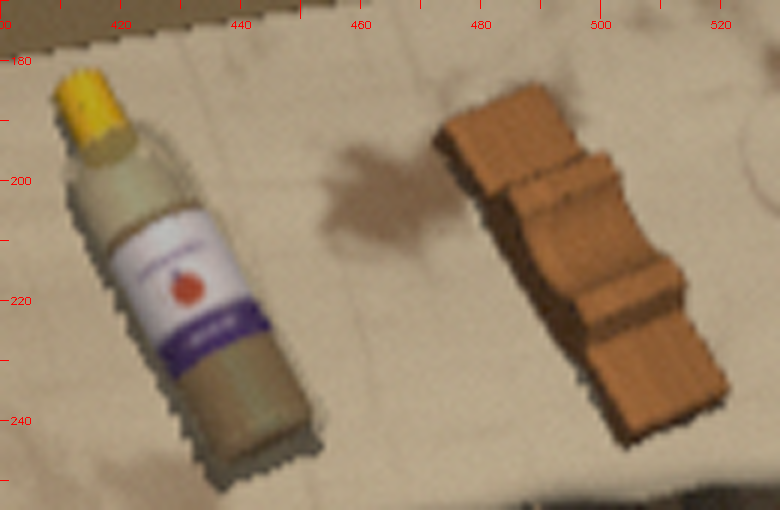

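```bash
python3 - <<'E'
from h import *
z=.0235
B={'red':((147.5,327),(151.5,251.5)),'green':((204.5,227.5),(213,298)),'gold':((413.5,183),(444,245))}
for k,(c,b) in B.items():
    C=pix2('top',*c,z);Bs=pix2('top',*b,z);d=C-Bs;L=np.linalg.norm(d);m=Bs+d/L*.07
    print(k,C[:2].round(4),Bs[:2].round(4),'L',L.round(4),'mid',m[:2].round(4),'ang',np.degrees(np.arctan2(d[1],d[0])).round(1), 'side px',proj('side',Bs+d/L*.165).round(1),proj('side',Bs).round(1))
# cradle top corners, z=.024: far-left, far-right, near-left,near-right
print('cradle')
for p in [(276,221),(346.5,216.5),(277.5,249.5),(349,244.5)]: print(pix2('top',*p,.024).round(4))
print('spacer end tops z=.02')
for p in [(474,190.5),(488.5,184),(522,235),(505,242.5)]: print(pix2('top',*p,.02).round(4))
crop("pics/side0.png",230,165,190,130,4,"pics/s1.png")
crop("pics/side0.png",310,280,130,120,5,"pics/s2.png")
E
```

```text
red [0.448  0.4199] [0.6167 0.3997] L 0.1699 mid [0.5472 0.4081] ang 173.2 side px [258.8 194. ] [308.2 188. ]
green [0.6536 0.2788] [0.4863 0.2783] L 0.1673 mid [0.5563 0.2785] ang 0.2 side px [330.3 205.4] [280.5 215.5]
gold [ 0.6799 -0.2114] [ 0.5163 -0.2407] L 0.1661 mid [ 0.5853 -0.2283] ang 10.1 side px [404.1 303.9] [349.8 326.6]
cradle
[0.6406 0.1184 0.024 ]
[ 0.6232 -0.0406  0.024 ]
[0.5716 0.1256 0.024 ]
[ 0.5551 -0.0325  0.024 ]
spacer end tops z=.02
[ 0.6375 -0.3464  0.02  ]
[ 0.6479 -0.3846  0.02  ]
[ 0.5097 -0.4214  0.02  ]
[ 0.499  -0.3781  0.02  ]
```

View pics/s1.png

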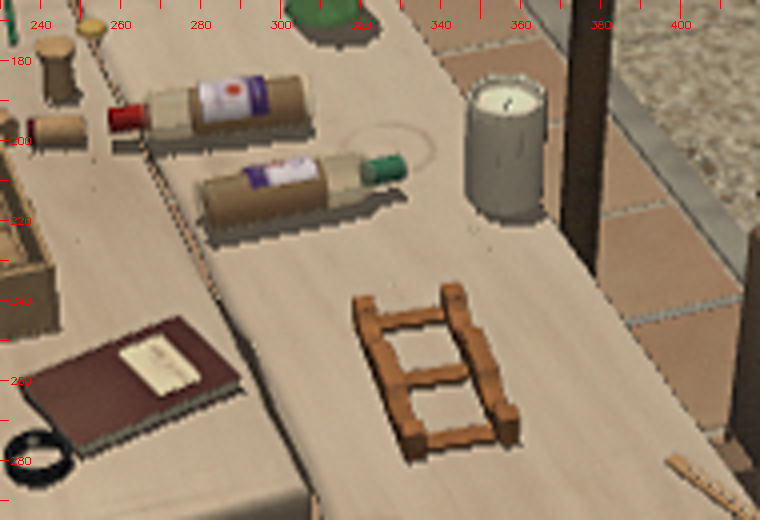

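View pics/s2.png

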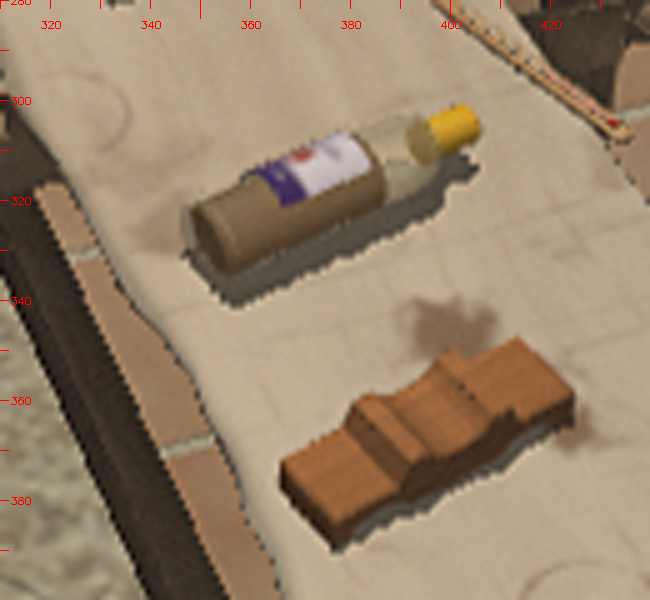

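```bash
python3 - <<'E'
from h import *
for n,p in {'candle base front':(355,220),'candle base L':(348,214),'thermoL':(397,279),'winebottle base':(311,172),'boxlid top L':(203,172),'boxlid bl':(196,215),'box right':(243,248)}.items(): print(n,pix2('side',*p,0).round(3),pix2('side',*p,.15).round(3))
C=np.array([.5896,.0436]);a=np.radians(-6.1);ex=np.array([np.cos(a),np.sin(a)]);ey=np.array([-ex[1],ex[0]])
for sx,sy in [(42,81),(42,-81),(-42,81),(-42,-81)]:
    q=C+ex*sx/1e3+ey*sy/1e3; print(sx,sy,q.round(4),proj('side',[*q,.024]).round(1),proj('top',[*q,.024]).round(1))
print('L',(C+ey*.045).round(4),'R',(C-ey*.045).round(4))
S=np.array([.5735,-.3826]);a=np.radians(-76.1);ex=np.array([np.cos(a),np.sin(a)]);ey=np.array([-ex[1],ex[0]])
for sx,sy in [(22,72),(22,-72),(-22,72),(-22,-72)]:
    q=S+ex*sx/1e3+ey*sy/1e3; print(sx,sy,proj('side',[*q,.02]).round(1))
E
```

```text
candle base front [0.709 0.209 0.   ] [0.628 0.015 0.15 ]
candle base L [0.7   0.247 0.   ] [0.62  0.048 0.15 ]
thermoL [ 0.715 -0.092  0.   ] [ 0.633 -0.245  0.15 ]
winebottle base [0.67  0.531 0.   ] [0.594 0.294 0.15 ]
boxlid top L [0.31  0.658 0.   ] [0.283 0.404 0.15 ]
boxlid bl [0.241 0.403 0.   ] [0.223 0.183 0.15 ]
box right [0.343 0.187 0.   ] [ 0.312 -0.004  0.15 ]
42 81 [0.64   0.1197] [344.7 234.3] [275.5 221.3]
42 -81 [ 0.6228 -0.0414] [359.5 268.4] [346.9 216.6]
-42 81 [0.5564 0.1286] [317.3 238.3] [277.2 256. ]
-42 -81 [ 0.5392 -0.0325] [330.2 273. ] [350.4 251. ]
L [0.5944 0.0883] R [ 0.5848 -0.0011]
22 72 [424.2 356.2]
22 -72 [375.5 382.7]
-22 72 [412.2 344.6]
-22 -72 [364.1 370.1]
```

```bash
cat >> h.py <<'E'
from scipy.spatial.transform import Rotation as R
def delta(x,y,z,yaw):
    s=env.get_state(); O=np.array(s['orientation']); p=np.array(s['position'])
    a=np.radians(yaw); X=np.array([np.cos(a),np.sin(a),0]); Z=np.array([0,0,-1.]); T=np.c_[X,np.cross(Z,X),Z]
    t=O.T@(np.array([x,y,z])-p)*100; w=R.from_matrix(O.T@T).as_rotvec(degrees=True)
    print('clk',round(s['clock'],2),'pos',p.round(4),'yaw',np.degrees(np.arctan2(O[1,0],O[0,0])).round(1),'tilt',np.degrees(np.arccos(min(1,-O[2,2]))).round(2),'F',s['wrist_force'].round(1),'w',round(s['width'],3),'\n  t',t.round(2),'w',w.round(2),'|t|',np.linalg.norm(t).round(1))
E
python3 -c "
from h import *
delta(.585,-.228,.23,100.1)"
```

```text
clk 0.1 pos [0.1637 0.5246 0.2306] yaw 72.7 tilt 0.09 F [-0.1 -0.2  0.1] w 1.002 
  t [-59.27  62.65   0.13] w [ -0.04   0.08 -27.45] |t| 86.2
```

Emit:
servo_tool(deltas=[-5,5.3,0,0,0,-3,-10,10.6,0,0,0,-6,-15,15.9,0,0,0,-9,-20,21.2,0,0,0,-12,-24,25.4,0,0,0,-15,-27,28.6,0,0,0,-18,-30,31.7,0,0,0,-20,-33,34.9,0,0,0,-22,-36,38,0,0,0,-24,-39,41.2,0,0,0,-26,-42,44.4,0,0,0,-27.4,-45,47.6,0,0,0,-27.4,-48,50.8,0,0,0,-27.4,-51,54,0,0,0,-27.4,-54,57,0,0,0,-27.4,-56.5,59.7,0,0,0,-27.4,-58.3,61.5,0,0,0,-27.4,-59.3,62.6,0,0,0,-27.4,-59.3,62.6,0,0,0,-27.4,-59.3,62.6,0,0,0,-27.4], hand=0)

```text
clock: 1.77
position: [0.5706, -0.2045, 0.2307]
orientation: [[-0.174, 0.985, -0.002], [0.985, 0.174, -0.001], [-0.0, -0.002, -1.0]]
wrist_force: [0.2, 0.3, -0.4]
width: 1.0
```

```bash
python3 -c "
from h import *
delta(.585,-.228,.005,100.1)"
```

```text
clk 1.77 pos [ 0.5706 -0.2045  0.2307] yaw 100.0 tilt 0.11 F [ 0.2  0.3 -0.4] w 1.0 
  t [-2.55  1.05 22.57] w [-0.1   0.03 -0.07] |t| 22.7
```

Emit:
servo_tool(deltas=[-1,0.5,2,0,0,0,-2.55,1.05,5,0,0,0,-2.55,1.05,8.5,0,0,0,-2.55,1.05,12,0,0,0,-2.55,1.05,14,0,0,0,-2.55,1.05,14,0,0,0])

```text
clock: 2.27
position: [0.5814, -0.226, 0.0844]
orientation: [[-0.174, 0.985, -0.012], [0.985, 0.174, 0.005], [0.007, -0.011, -1.0]]
wrist_force: [-1.6, -0.3, -0.5]
width: 0.998
```

```bash
python3 -c "
from h import *
delta(.585,-.228,.005,100.1)
for n in ['side','top']: cv2.imwrite(f'pics/{n}1.png',env.get_image(n)[:,:,::-1])
crop('pics/side1.png',290,220,160,140,4,'pics/s3.png')
crop('pics/top1.png',370,150,140,120,4,'pics/t3.png')
a=cv2.imread('pics/s3.png');b=cv2.imread('pics/t3.png');b=cv2.resize(b,(560,480))
cv2.imwrite('pics/m3.png',np.hstack([a[:500,:400],b[:480].copy()[:,:400] if 0 else cv2.copyMakeBorder(b,0,20,0,0,0)[:500,:400]]) if a.shape[0]>=500 else a)
"
```

```text
clk 2.27 pos [ 0.5814 -0.226   0.0844] yaw 100.0 tilt 0.73 F [-1.6 -0.3 -0.5] w 0.998 
  t [-0.32  0.4   7.93] w [-0.6  -0.41 -0.1 ] |t| 7.9
```

View pics/m3.png

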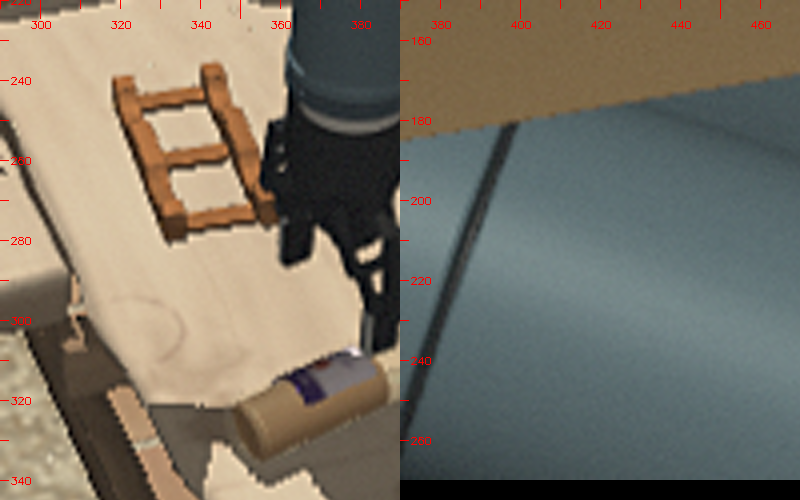

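Emit:
servo_tool(deltas=[-0.1,0.15,1.5,-0.3,-0.2,0,-0.3,0.4,3.5,-0.6,-0.4,0,-0.3,0.4,5.3,-0.6,-0.4,0,-0.3,0.4,6.5,-0.6,-0.4,0,-0.3,0.4,7.4,-0.6,-0.4,0,-0.3,0.4,7.9,-0.6,-0.4,0,-0.3,0.4,7.9,-0.6,-0.4,0,-0.3,0.4,7.9,-0.6,-0.4,0])

```text
clock: 3.03
position: [0.5895, -0.2302, 0.0119]
orientation: [[-0.174, 0.985, 0.009], [0.985, 0.174, -0.005], [-0.007, 0.008, -1.0]]
wrist_force: [0.4, 0.1, 0.6]
width: 1.002
```

```bash
python3 -c "
from h import *
delta(.585,-.228,.005,100.1)
for n in ['side']: cv2.imwrite(f'pics/{n}2.png',env.get_image(n)[:,:,::-1])
crop('pics/side2.png',310,220,130,120,5,'pics/s4.png')
"
```

```text
clk 3.03 pos [ 0.5895 -0.2302  0.0119] yaw 100.0 tilt 0.61 F [0.4 0.1 0.6] w 1.002 
  t [ 0.3  -0.41  0.69] w [ 0.46  0.4  -0.07] |t| 0.9
```

View pics/s4.png

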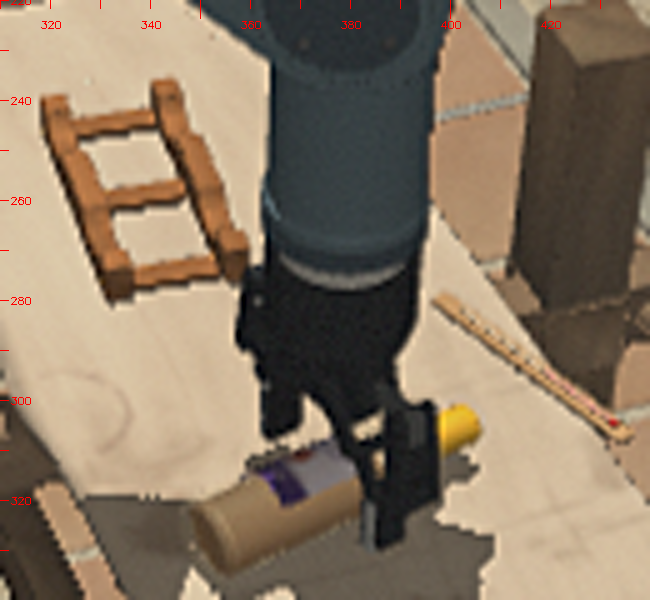

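Emit:
servo_tool(deltas=[0.3,-0.4,0.5,0.4,0.4,0,0.3,-0.4,0.7,0.4,0.4,0,0.3,-0.4,0.7,0.4,0.4,0,0.3,-0.4,0.7,0.4,0.4,0,0.3,-0.4,0.7,0.4,0.4,0])

```text
clock: 3.5
position: [0.5854, -0.2282, 0.0052]
orientation: [[-0.174, 0.985, 0.002], [0.985, 0.174, -0.0], [-0.0, 0.002, -1.0]]
wrist_force: [0.7, 0.1, -0.5]
width: 1.0
```

Emit:
servo_tool(deltas=[0,0,0,0,0,0,0,0,0,0,0,0,0,0,0,0,0,0,0,0,0,0,0,0,0,0,0,0,0,0,0,0,0,0,0,0,0,0,0,0,0,0,0,0,0,0,0,0,0,0,0,0,0,0,0,0,0,0,0,0], hand=1, squeeze=40)

```text
clock: 4.33
position: [0.5857, -0.2284, 0.0056]
orientation: [[-0.174, 0.985, 0.002], [0.985, 0.174, -0.001], [-0.001, 0.002, -1.0]]
wrist_force: [0.2, -0.8, 5.1]
width: 0.537
```

```bash
python3 -c "
from h import *
delta(.585,-.228,.14,100.1)"
```

```text
clk 4.33 pos [ 0.5857 -0.2284  0.0056] yaw 100.0 tilt 0.15 F [ 0.2 -0.8  5.1] w 0.537 
  t [  0.04  -0.03 -13.44] w [ 0.13  0.06 -0.07] |t| 13.4
```

Emit:
servo_tool(deltas=[0,0,-1,0,0,0,0,0,-3,0,0,0,0,0,-5.5,0,0,0,0,0,-8,0,0,0,0,0,-10,0,0,0,0,0,-11,0,0,0,0,0,-11,0,0,0,0,0,-11,0,0,0,0,0,-11,0,0,0])

```text
clock: 5.08
position: [0.5843, -0.2277, 0.1138]
orientation: [[-0.174, 0.985, -0.0], [0.985, 0.174, 0.001], [0.001, -0.0, -1.0]]
wrist_force: [-0.2, -0.5, -2.7]
width: 0.538
```

```bash
python3 -c "
from h import *
delta(.5944,.0883,.115,83.9)
for n in ['side']: cv2.imwrite(f'pics/{n}3.png',env.get_image(n)[:,:,::-1])
crop('pics/side3.png',310,200,130,140,4,'pics/s5.png')
"
```

```text
clk 5.08 pos [ 0.5843 -0.2277  0.1138] yaw 100.0 tilt 0.07 F [-0.2 -0.5 -2.7] w 0.538 
  t [30.94  6.5  -0.09] w [-0.02 -0.07 16.13] |t| 31.6
```

View pics/s5.png

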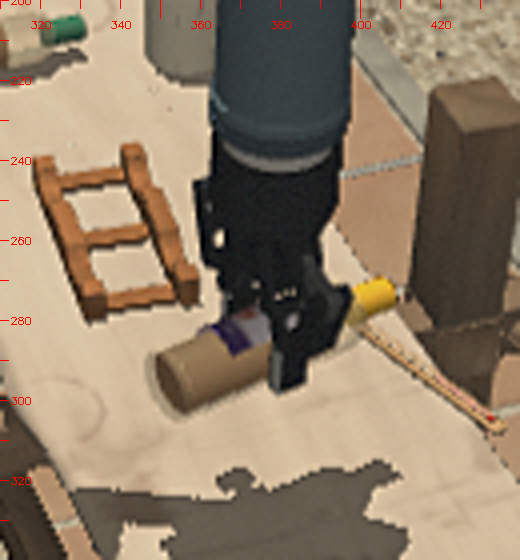

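```bash
python3 -c "
from h import *
crop('pics/side3.png',340,260,75,55,10,'pics/s6.png')
d=np.array([.985,.174,0]);m=np.array([.5843,-.2277,.1318])
for s in(-.07,.095): print(proj('side',m+d*s), proj('side',m+d*(s+.01)))
"
```

```text
[350.40000432 294.39790583] [353.98763611 292.99542479]
[407.24580794 272.17568051] [410.53697711 270.88909296]
```

View pics/s6.png

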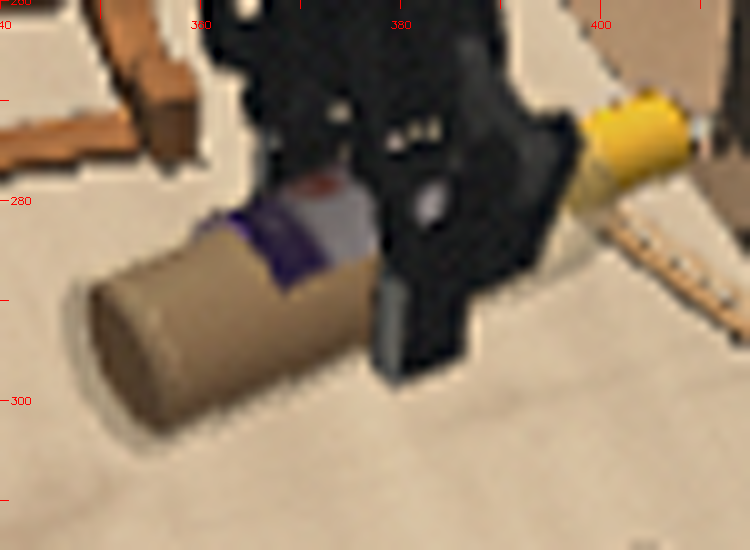

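Emit:
servo_tool(deltas=[1,0.2,0,0,0,1,3,0.6,0,0,0,2,5.5,1.15,0,0,0,3,8,1.7,0,0,0,4,11,2.3,0,0,0,6,14,2.9,0,0,0,8,17,3.6,0,0,0,10,20,4.2,0,0,0,12,23,4.8,0,0,0,14,25.5,5.4,0,0,0,15,27.5,5.8,0,0,0,16.1,29.2,6.1,0,0,0,16.1,30.3,6.4,0,0,0,16.1,30.9,6.5,-0.1,0,0,16.1,30.9,6.5,-0.1,0,0,16.1,30.9,6.5,-0.1,0,0,16.1,30.9,6.5,-0.1,0,0,16.1])

```text
clock: 6.55
position: [0.5945, 0.0869, 0.1147]
orientation: [[0.107, 0.994, -0.001], [0.994, -0.107, 0.001], [0.001, -0.001, -1.0]]
wrist_force: [-0.2, 0.1, -2.3]
width: 0.538
```

```bash
python3 -c "
from h import *
delta(.5944,.0883,.018,83.9)
for n in ['side']: cv2.imwrite(f'pics/{n}4.png',env.get_image(n)[:,:,::-1])
crop('pics/side4.png',300,180,100,110,5,'pics/s7.png')
"
```

```text
clk 6.55 pos [0.5945 0.0869 0.1147] yaw 83.9 tilt 0.08 F [-0.2  0.1 -2.3] w 0.538 
  t [ 0.13 -0.01  9.67] w [-0.07 -0.04 -0.02] |t| 9.7
```

View pics/s7.png

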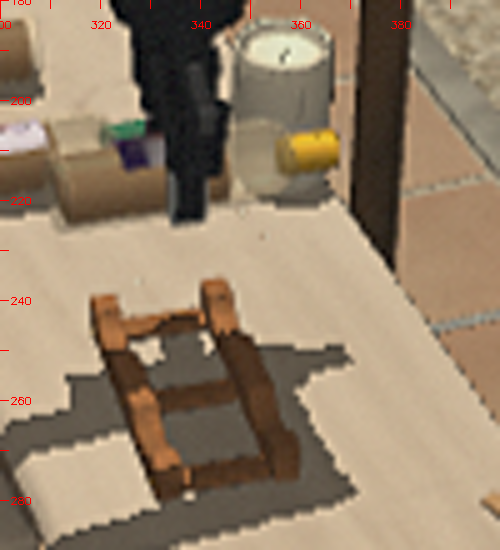

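Emit:
servo_tool(deltas=[0.1,0,1,0,0,0,0.1,0,3,0,0,0,0.1,0,5,0,0,0,0.1,0,6.8,0,0,0,0.1,0,8,0,0,0,0.1,0,8.6,0,0,0,0.1,0,9,0,0,0,0.1,0,9.2,0,0,0,0.1,0,9.4,0,0,0,0.1,0,9.6,0,0,0,0.1,0,9.7,0,0,0,0.1,0,9.7,0,0,0,0.1,0,9.7,0,0,0])

```text
clock: 7.68
position: [0.5955, 0.0881, 0.0189]
orientation: [[0.107, 0.994, 0.001], [0.994, -0.107, 0.001], [0.001, 0.001, -1.0]]
wrist_force: [0.2, 1.5, 2.8]
width: 0.536
```

```bash
python3 -c "
from h import *
delta(.5944,.0883,.017,83.9)
for n in ['side']: cv2.imwrite(f'pics/{n}5.png',env.get_image(n)[:,:,::-1])
crop('pics/side5.png',300,200,80,90,7,'pics/s8.png')
"
```

```text
clk 7.68 pos [0.5955 0.0881 0.0189] yaw 83.9 tilt 0.11 F [0.2 1.5 2.8] w 0.536 
  t [ 0.   -0.11  0.19] w [ 0.08 -0.08 -0.04] |t| 0.2
```

View pics/s8.png

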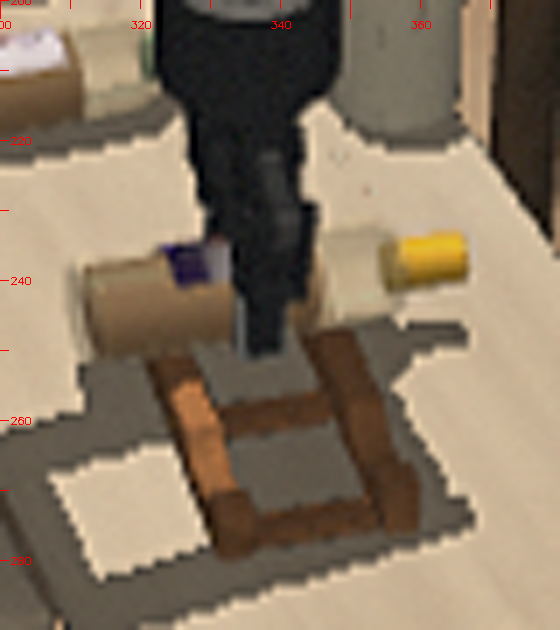

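Emit:
servo_tool(deltas=[0,0,0.1,0,0,0,0,0,0.1,0,0,0,0,0,0.1,0,0,0,0,0,0.1,0,0,0,0,0,0.1,0,0,0,0,0,0.1,0,0,0], hand=0)

```text
clock: 8.23
position: [0.5953, 0.0881, 0.0177]
orientation: [[0.107, 0.994, 0.001], [0.994, -0.107, 0.001], [0.001, 0.001, -1.0]]
wrist_force: [-0.4, 0.1, 0.4]
width: 0.998
```

Emit:
servo_tool(deltas=[0,0,-1,0,0,0,0,0,-3,0,0,0,0,0,-6,0,0,0,0,0,-9,0,0,0,0,0,-12,0,0,0,0,0,-12,0,0,0])

```text
clock: 8.73
position: [0.5992, 0.0879, 0.1454]
orientation: [[0.107, 0.994, 0.013], [0.994, -0.107, 0.001], [0.002, 0.013, -1.0]]
wrist_force: [1.0, -0.1, 0.5]
width: 1.002
```

```bash
python3 -c "
from h import *
delta(.5563,.2785,.14,90.2)
for n in ['side']: cv2.imwrite(f'pics/{n}6.png',env.get_image(n)[:,:,::-1])
crop('pics/side6.png',300,200,80,90,7,'pics/s9.png')
C=np.array([.5896,.0436,.035]);a=np.radians(-6.1);ex=np.array([np.cos(a),np.sin(a),0]);ey=np.array([-ex[1],ex[0],0])
for s in (-.07,.095): print(proj('side',C+ey*.045+ex*s),proj('side',C-ey*.045+ex*s))
"
```

```text
clk 8.73 pos [0.5992 0.0879 0.1454] yaw 83.9 tilt 0.75 F [ 1.  -0.1  0.5] w 1.002 
  t [18.49 -6.3   0.49] w [ 0.74 -0.07 -6.33] |t| 19.5
[310.53180142 243.93373706] [317.36085584 263.27526667]
[365.30995746 235.98475171] [374.23829491 254.67295747]
```

View pics/s9.png

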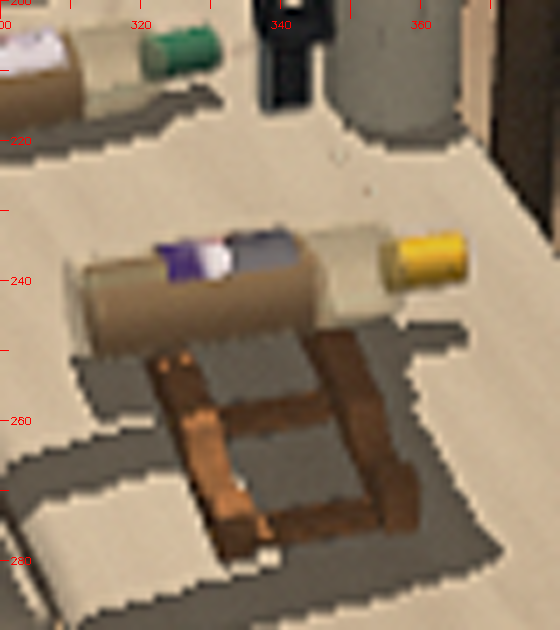

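Emit:
servo_tool(deltas=[1.5,-0.5,0,0.7,0,-1,4.5,-1.5,0,0.7,0,-2,8,-2.7,0.5,0.7,0,-4,11.5,-3.9,0.5,0.7,0,-6.3,14.5,-5,0.5,0.7,0,-6.3,17,-5.8,0.5,0.7,0,-6.3,18.5,-6.3,0.5,0.7,0,-6.3,18.5,-6.3,0.5,0.7,0,-6.3,18.5,-6.3,2.5,0.7,0,-6.3,18.5,-6.3,5,0.7,0,-6.3,18.5,-6.3,5,0.7,0,-6.3])

```text
clock: 9.7
position: [0.5521, 0.2769, 0.0872]
orientation: [[-0.003, 1.0, -0.011], [1.0, 0.003, -0.002], [-0.002, -0.011, -1.0]]
wrist_force: [-2.5, -0.8, -0.8]
width: 1.003
```

```bash
python3 -c "
from h import *
delta(.5563,.2785,.005,90.2)
for n in ['side']: cv2.imwrite(f'pics/{n}7.png',env.get_image(n)[:,:,::-1])
crop('pics/side7.png',250,160,100,80,7,'pics/s10.png')
"
```

```text
clk 9.7 pos [0.5521 0.2769 0.0872] yaw 90.2 tilt 0.66 F [-2.5 -0.8 -0.8] w 1.003 
  t [0.17 0.51 8.21] w [-0.65  0.09 -0.04] |t| 8.2
```

View pics/s10.png

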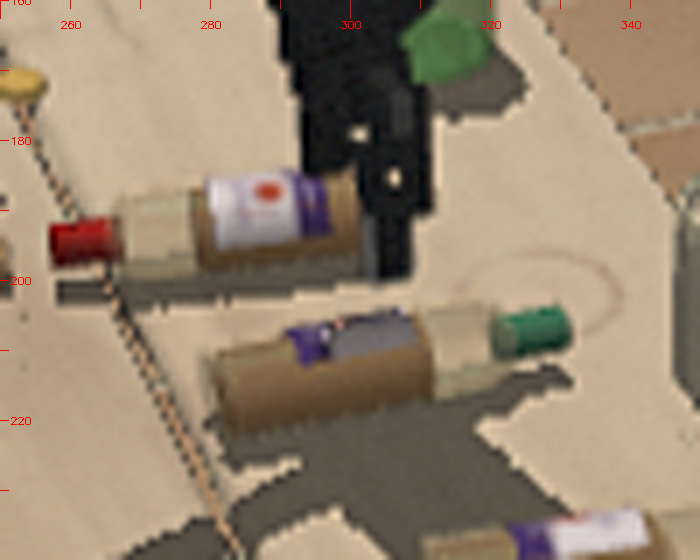

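Emit:
servo_tool(deltas=[0.1,0.3,1.5,-0.6,0.1,0,0.2,0.5,3.5,-0.6,0.1,0,0.2,0.5,5.5,-0.6,0.1,0,0.2,0.5,6.9,-0.6,0.1,0,0.2,0.4,7.7,-0.6,0.1,0,0.2,0.4,8.1,-0.6,0.1,0,0.2,0.4,8.2,-0.6,0.1,0,0.2,0.4,8.2,-0.6,0.1,0,0.2,0.4,8.2,-0.6,0.1,0,0.2,0.4,8.2,-0.6,0.1,0])

```text
clock: 10.58
position: [0.5571, 0.2793, 0.0083]
orientation: [[-0.002, 1.0, 0.003], [1.0, 0.002, 0.001], [0.001, 0.003, -1.0]]
wrist_force: [-0.7, -0.1, 0.1]
width: 0.994
```

Emit:
servo_tool(deltas=[0,0,0,0,0,0,0,0,0,0,0,0,0,0,0,0,0,0,0,0,0,0,0,0,0,0,0,0,0,0,0,0,0,0,0,0,0,0,0,0,0,0,0,0,0,0,0,0,0,0,0,0,0,0,0,0,0,0,0,0], hand=1, squeeze=40)

```text
clock: 11.42
position: [0.5574, 0.2794, 0.0089]
orientation: [[-0.003, 1.0, 0.004], [1.0, 0.003, 0.002], [0.002, 0.004, -1.0]]
wrist_force: [-1.0, -0.1, 5.3]
width: 0.537
```

Emit:
servo_tool(deltas=[0,0,-1,0,0,0,0,0,-3,0,0,0,0,0,-5.5,0,0,0,0,0,-8,0,0,0,0,0,-10.5,0,0,0,0,0,-12.5,0,0,0,0,0,-13.5,0,0,0,0,0,-13.5,0,0,0,0,0,-13.5,0,0,0,0,0,-13.5,0,0,0])

```text
clock: 12.25
position: [0.5558, 0.2788, 0.1421]
orientation: [[-0.003, 1.0, 0.001], [1.0, 0.003, 0.001], [0.001, 0.001, -1.0]]
wrist_force: [-0.4, -0.7, -2.9]
width: 0.536
```

```bash
python3 -c "
from h import *
delta(.5848,-.0011,.14,83.9)
for n in ['side']: cv2.imwrite(f'pics/{n}8.png',env.get_image(n)[:,:,::-1])
crop('pics/side8.png',270,150,100,80,7,'pics/s11.png')
p=env.get_state()['position'];m=p+[0,0,.018];d=np.array([1,.0,0])
for s in(-.07,.095): print(proj('side',m+d*s), proj('side',m+d*(s+.01)))
"
```

```text
clk 12.25 pos [0.5558 0.2788 0.1421] yaw 90.1 tilt 0.05 F [-0.4 -0.7 -2.9] w 0.536 
  t [-28.     2.83   0.19] w [ 0.03 -0.04  6.24] |t| 28.1
[278.08923279 177.9109241 ] [281.32170209 177.31930975]
[330.26456783 168.36166811] [333.34914343 167.79712162]
```

View pics/s11.png

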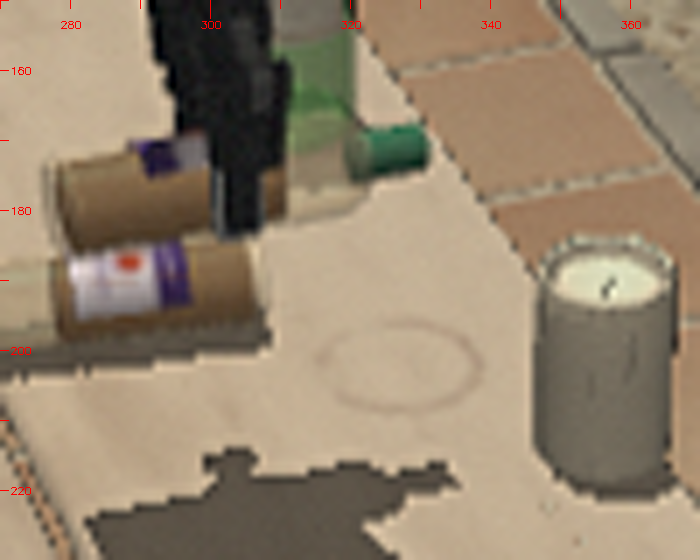

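Emit:
servo_tool(deltas=[-1,0.1,0,0,0,0.3,-3,0.3,0,0,0,0.7,-5.5,0.55,0,0,0,1.2,-8.5,0.85,0,0,0,2,-11.5,1.15,0,0,0,2.7,-14.5,1.45,0,0,0,3.4,-17.5,1.75,0,0,0,4.1,-20.5,2.05,0,0,0,4.8,-23,2.3,0,0,0,5.5,-25,2.5,0,0,0,6.2,-26.6,2.7,0,0,0,6.2,-27.6,2.8,0,0,0,6.2,-28,2.8,0.2,0,0,6.2,-28,2.8,0.2,0,0,6.2,-28,2.8,0.2,0,0,6.2,-28,2.8,0.2,0,0,6.2])

```text
clock: 13.63
position: [0.584, -0.0001, 0.1394]
orientation: [[0.105, 0.995, -0.001], [0.995, -0.105, 0.001], [0.001, -0.001, -1.0]]
wrist_force: [-0.4, 0.2, -2.3]
width: 0.528
```

```bash
python3 -c "
from h import *
delta(.5848,-.0011,.0215,83.9)
"
```

```text
clk 13.63 pos [ 5.840e-01 -1.000e-04  1.394e-01] yaw 84.0 tilt 0.07 F [-0.4  0.2 -2.3] w 0.528 
  t [-0.1   0.1  11.79] w [-0.05 -0.06  0.09] |t| 11.8
```

```bash
python3 -c "
from h import *
for n in ['side']: cv2.imwrite(f'pics/{n}9.png',env.get_image(n)[:,:,::-1])
crop('pics/side9.png',290,200,100,80,7,'pics/s12.png')
p=env.get_state()['position'];m=p+[0,0,.0146];d=np.array([.995,-.106,0])
for s in(-.07,.095): print(proj('side',m+d*s), proj('side',m+d*(s+.01)))
print(env.get_state()['width'])
"
```

```text
[316.56159225 228.63449719] [320.22845376 228.11757267]
[376.04415174 220.24912645] [379.58056858 219.75059098]
0.5387123611551822
```

View pics/s12.png

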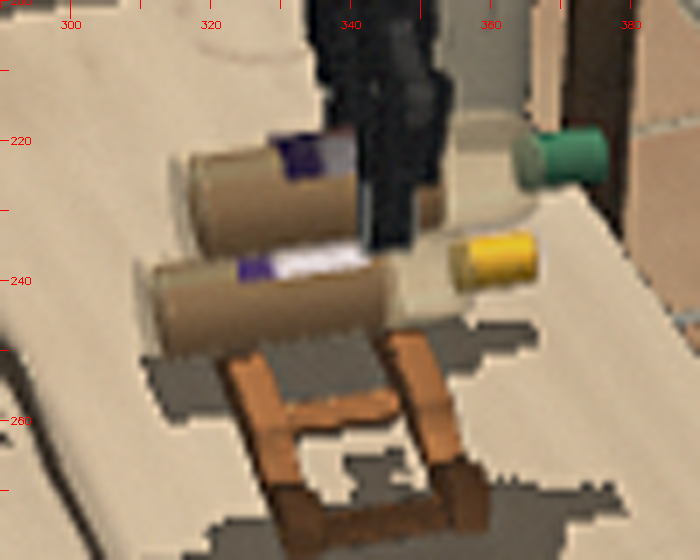

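Emit:
servo_tool(deltas=[-0.1,0,1,0,0,0,-0.1,0.1,3,0,0,0,-0.1,0.1,5.5,0,0,0,-0.1,0.1,8,0,0,0,-0.1,0.1,9.7,0,0,0,-0.1,0.1,10.6,0,0,0,-0.1,0.1,11.1,0,0,0,-0.1,0.1,11.4,0,0,0,-0.1,0.1,11.6,0,0,0,-0.1,0.1,11.75,0,0,0,-0.1,0.1,11.8,0,0,0,-0.1,0.1,11.8,0,0,0,-0.1,0.1,11.8,0,0,0])

```text
clock: 14.77
position: [0.5857, -0.0011, 0.0224]
orientation: [[0.104, 0.995, 0.001], [0.995, -0.104, 0.001], [0.001, 0.001, -1.0]]
wrist_force: [0.8, -0.1, -1.3]
width: 0.531
```

```bash
python3 -c "
from h import *
delta(.5848,-.0011,.0215,83.9)
for n in ['side']: cv2.imwrite(f'pics/{n}10.png',env.get_image(n)[:,:,::-1])
crop('pics/side10.png',290,200,100,80,7,'pics/s13.png')
"
```

```text
clk 14.77 pos [ 0.5857 -0.0011  0.0224] yaw 84.0 tilt 0.09 F [ 0.8 -0.1 -1.3] w 0.531 
  t [-0.01 -0.09  0.09] w [ 0.08 -0.05  0.11] |t| 0.1
```

View pics/s13.png

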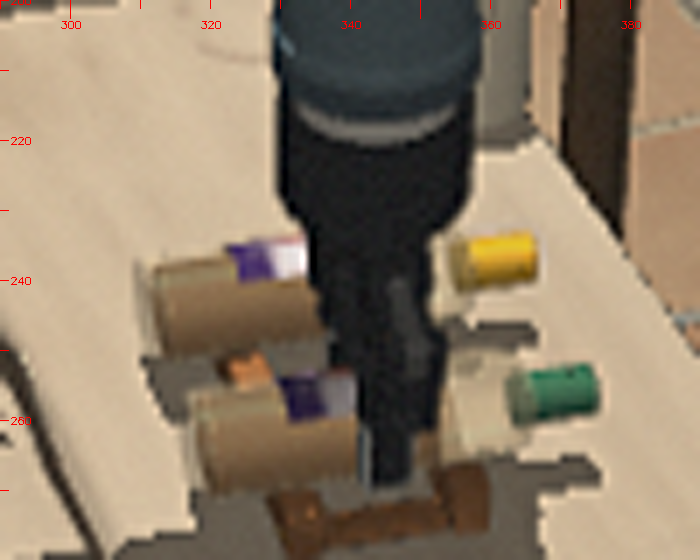

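Emit:
servo_tool(deltas=[0,0,0.1,0,0,0,0,0,0.2,0,0,0,0,0,0.2,0,0,0,0,0,0.2,0,0,0])

```text
clock: 15.15
position: [0.5862, -0.0007, 0.0217]
orientation: [[0.104, 0.995, 0.003], [0.995, -0.104, 0.001], [0.001, 0.003, -1.0]]
wrist_force: [-2.4, 1.8, 7.1]
width: 0.537
```

Emit:
servo_tool(deltas=[0,0,0,0,0,0,0,0,0,0,0,0,0,0,0,0,0,0,0,0,0,0,0,0,0,0,0,0,0,0,0,0,0,0,0,0], hand=0)

```text
clock: 15.65
position: [0.5861, -0.0008, 0.0215]
orientation: [[0.104, 0.995, 0.003], [0.995, -0.104, 0.001], [0.001, 0.003, -1.0]]
wrist_force: [-0.4, -0.6, -0.3]
width: 1.0
```

Emit:
servo_tool(deltas=[0,0,-1,0,0,0,0,0,-3,0,0,0,0,0,-6,0,0,0,0,0,-9,0,0,0,0,0,-12,0,0,0,0,0,-15,0,0,0,0,0,-15,0,0,0,0,0,-15,0,0,0])

```text
clock: 16.32
position: [0.5871, -0.0012, 0.1745]
orientation: [[0.104, 0.995, 0.008], [0.995, -0.104, -0.0], [0.001, 0.008, -1.0]]
wrist_force: [0.9, 0.6, -0.3]
width: 1.0
```

```bash
python3 -c "
from h import *
delta(.5735,-.3826,.15,-76.1)
print(env.get_state()['joint_positions'])
for n in ['side']: cv2.imwrite(f'pics/{n}11.png',env.get_image(n)[:,:,::-1])
crop('pics/side11.png',290,210,100,80,7,'pics/s14.png')
"
```

```text
clk 16.32 pos [ 0.5871 -0.0012  0.1745] yaw 84.0 tilt 0.47 F [ 0.9  0.6 -0.3] w 1.0 
  t [-38.08   2.6    2.45] w [ 6.0000e-02 -6.6000e-01  1.6011e+02] |t| 38.2
[-1.92760705e-01  3.61764767e-01  1.53343522e+00  1.49656842e-03
  1.23834787e+00 -1.65958098e+00]
```

View pics/s14.png

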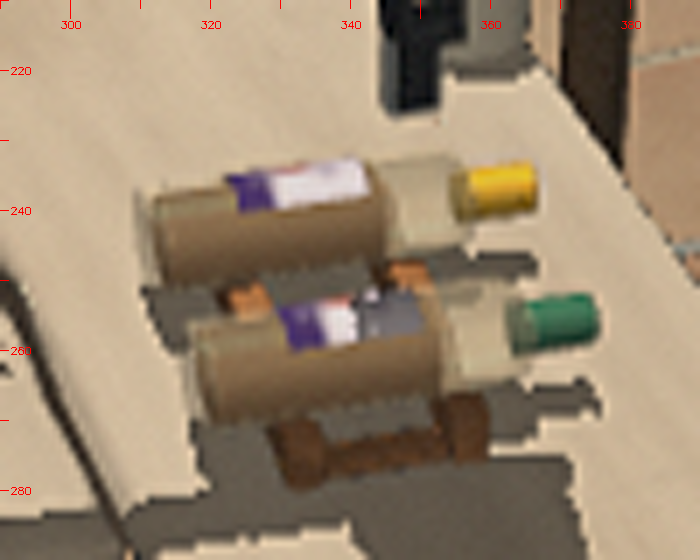

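Emit:
servo_tool(deltas=[-1,0.1,0,0,-0.6,7,-3,0.2,0,0,-0.6,14,-5.5,0.4,0,0,-0.6,21,-8,0.6,0,0,-0.6,28,-10.5,0.8,0,0,-0.6,35,-13,0.9,0,0,-0.6,42,-15.5,1.1,0,0,-0.6,49,-18,1.3,0,0,-0.6,56,-20.5,1.4,0,0,-0.6,63,-23,1.6,0,0,-0.6,70,-25.5,1.8,0,0,-0.6,77,-28,2,0,0,-0.6,84,-30.5,2.2,0,0,-0.6,91,-33,2.3,0,0,-0.6,98,-35,2.4,0,0,-0.6,105,-36.5,2.5,0,0,-0.6,112,-37.5,2.6,0,0,-0.6,119,-38.1,2.6,0,0,-0.6,126,-38.1,2.6,0,0,-0.6,133,-38.1,2.6,0,0,-0.6,140])

```text
clock: 18.03
position: [0.5708, -0.3825, 0.1696]
orientation: [[0.553, -0.833, -0.007], [-0.833, -0.553, 0.002], [-0.005, 0.005, -1.0]]
wrist_force: [-0.6, 0.4, 0.5]
width: 1.002
```

```bash
python3 -c "
from h import *
delta(.5735,-.3826,.1,-76.1)
"
```

```text
clk 18.03 pos [ 0.5708 -0.3825  0.1696] yaw -56.4 tilt 0.4 F [-0.6  0.4  0.5] w 1.002 
  t [ 0.19 -0.25  6.95] w [ 0.32  0.24 19.71] |t| 7.0
```

Emit:
servo_tool(deltas=[0.2,-0.2,1,0.3,0.2,7,0.2,-0.2,3,0.3,0.2,14,0.2,-0.2,5,0.3,0.2,19.7,0.2,-0.2,7,0.3,0.2,19.7,0.2,-0.2,7,0.3,0.2,19.7,0.2,-0.2,7,0.3,0.2,19.7])

```text
clock: 18.53
position: [0.5716, -0.3817, 0.0968]
orientation: [[0.241, -0.971, -0.005], [-0.971, -0.241, 0.005], [-0.006, 0.004, -1.0]]
wrist_force: [0.5, -0.3, 0.6]
width: 1.0
```

```bash
python3 -c "
from h import *
delta(.5735,-.3826,.005,-76.1)
for n in ['side']: cv2.imwrite(f'pics/{n}12.png',env.get_image(n)[:,:,::-1])
crop('pics/side12.png',330,290,110,110,6,'pics/s15.png')
"
```

```text
clk 18.53 pos [ 0.5716 -0.3817  0.0968] yaw -76.1 tilt 0.39 F [ 0.5 -0.3  0.6] w 1.0 
  t [ 0.18 -0.19  9.17] w [0.21 0.33 0.04] |t| 9.2
```

View pics/s15.png

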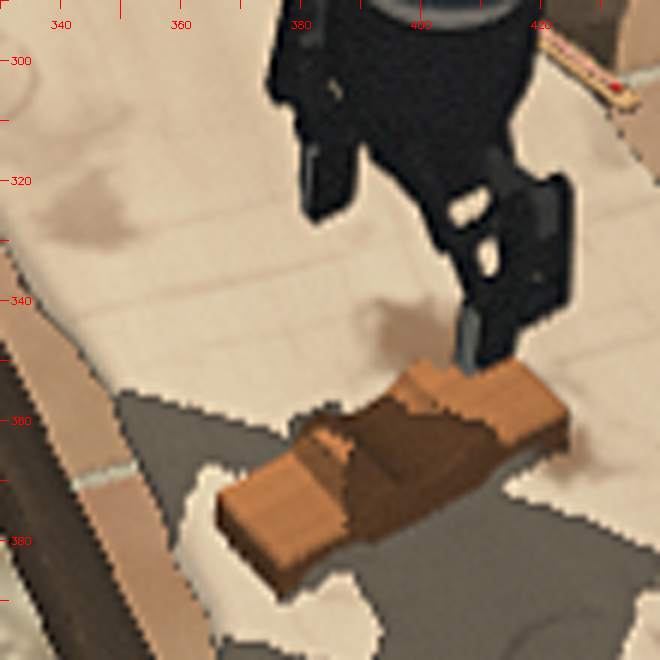

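Emit:
servo_tool(deltas=[0.1,-0.1,1.5,0.2,0.3,0,0.2,-0.2,3.5,0.2,0.3,0,0.2,-0.2,5.5,0.2,0.3,0,0.2,-0.2,7.3,0.2,0.3,0,0.2,-0.2,8.5,0.2,0.3,0,0.2,-0.2,9.1,0.2,0.3,0,0.2,-0.2,9.3,0.2,0.3,0,0.2,-0.2,9.3,0.2,0.3,0,0.2,-0.2,9.3,0.2,0.3,0])

```text
clock: 19.33
position: [0.5756, -0.3845, 0.007]
orientation: [[0.241, -0.971, 0.004], [-0.971, -0.241, -0.004], [0.004, -0.003, -1.0]]
wrist_force: [0.6, -0.4, 0.1]
width: 1.001
```

```bash
python3 -c "
from h import *
delta(.5735,-.3826,.004,-76.1)
for n in ['side']: cv2.imwrite(f'pics/{n}13.png',env.get_image(n)[:,:,::-1])
crop('pics/side13.png',330,290,110,110,6,'pics/s16.png')
"
```

```text
clk 19.33 pos [ 0.5756 -0.3845  0.007 ] yaw -76.1 tilt 0.3 F [ 0.6 -0.4  0.1] w 1.001 
  t [-0.24  0.16  0.3 ] w [-0.17 -0.25  0.04] |t| 0.4
```

View pics/s16.png

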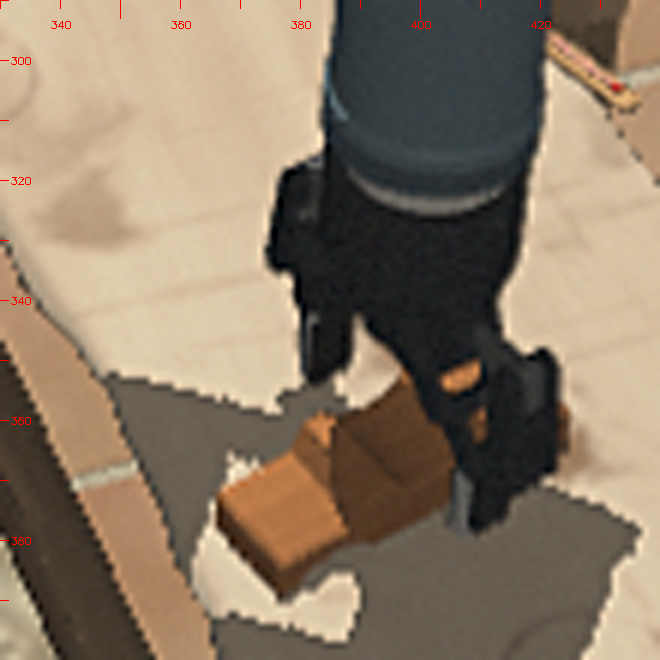

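Emit:
servo_tool(deltas=[0,0.2,0.2,-0.2,-0.2,0,0.1,0.3,0.3,-0.2,-0.2,0,0.1,0.3,0.3,-0.2,-0.2,0,0.1,0.3,0.3,-0.2,-0.2,0])

```text
clock: 19.72
position: [0.573, -0.3865, 0.0043]
orientation: [[0.241, -0.971, 0.0], [-0.971, -0.241, -0.001], [0.001, 0.0, -1.0]]
wrist_force: [0.6, -0.4, -0.3]
width: 1.003
```

Emit:
servo_tool(deltas=[0,0,0,0,0,0,0,0,0,0,0,0,0,0,0,0,0,0,0,0,0,0,0,0,0,0,0,0,0,0,0,0,0,0,0,0,0,0,0,0,0,0,0,0,0,0,0,0,0,0,0,0,0,0,0,0,0,0,0,0], hand=1, squeeze=40)

```text
clock: 20.55
position: [0.5731, -0.3865, 0.0045]
orientation: [[0.241, -0.971, 0.0], [-0.971, -0.241, -0.002], [0.002, -0.0, -1.0]]
wrist_force: [0.5, 0.6, 2.8]
width: 0.506
```

Emit:
servo_tool(deltas=[0,0,-1,0,0,0,0,0,-3,0,0,0,0,0,-5.5,0,0,0,0,0,-8,0,0,0,0,0,-10.5,0,0,0,0,0,-12.5,0,0,0,0,0,-13.5,0,0,0,0,0,-13.5,0,0,0,0,0,-13.5,0,0,0,0,0,-13.5,0,0,0])

```text
clock: 21.38
position: [0.5722, -0.3856, 0.1376]
orientation: [[0.241, -0.971, -0.002], [-0.971, -0.241, 0.001], [-0.001, 0.002, -1.0]]
wrist_force: [0.1, -0.2, -1.5]
width: 0.505
```

```bash
python3 -c "
from h import *
delta(.5896,.0436,.14,-6.1)
for n in ['side']: cv2.imwrite(f'pics/{n}14.png',env.get_image(n)[:,:,::-1])
crop('pics/side14.png',330,260,110,110,6,'pics/s17.png')
S=env.get_state()['position'];a=np.radians(-76.1);ex=np.array([np.cos(a),np.sin(a),0]);ey=np.array([-ex[1],ex[0],0])
S=S+[0,0,-.004+.02]
for sx,sy in [(22,72),(22,-72),(-22,72),(-22,-72)]: print(sx,sy,proj('side',S+ex*sx/1e3+ey*sy/1e3).round(1))
"
```

```text
clk 21.38 pos [ 0.5722 -0.3856  0.1376] yaw -76.1 tilt 0.12 F [ 0.1 -0.2 -1.5] w 0.505 
  t [-41.23 -12.02  -0.22] w [ 5.000e-02  1.200e-01 -6.997e+01] |t| 43.0
22 72 [430.2 317. ]
22 -72 [378.7 343.4]
-22 72 [417.4 305.5]
-22 -72 [366.4 330.8]
```

View pics/s17.png

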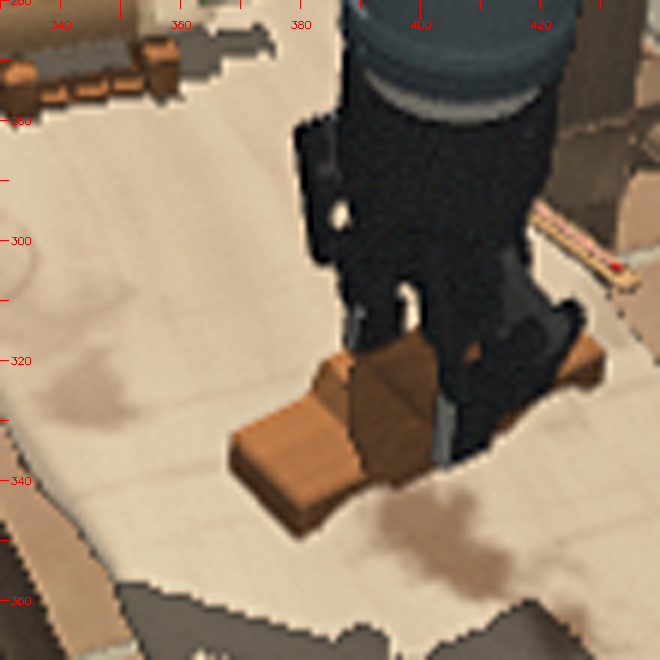

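Emit:
servo_tool(deltas=[-1,-0.3,0,0,0,-2,-3,-0.9,0,0,0,-6,-5.5,-1.6,0,0,0,-11,-8.5,-2.5,0,0,0,-16,-11.5,-3.4,0,0,0,-21,-14.5,-4.3,0,0,0,-26,-17.5,-5.2,0,0,0,-31,-20.5,-6.1,0,0,0,-36,-23.5,-7,0,0,0,-41,-26.5,-7.9,0,0,0,-46,-29.5,-8.6,0,0,0,-51,-32.5,-9.5,0,0,0,-56,-35,-10.2,0,0,0,-61,-37.5,-10.9,0,0,0,-65,-39.5,-11.5,0,0,0,-68,-40.7,-11.9,0,0,0,-70,-41.2,-12,0,0,0,-70,-41.2,-12,0,0,0,-70,-41.2,-12,0,0,0,-70,-41.2,-12,0,0,0,-70])

```text
clock: 23.1
position: [0.5894, 0.0421, 0.1375]
orientation: [[0.994, -0.107, -0.003], [-0.107, -0.994, 0.001], [-0.003, -0.0, -1.0]]
wrist_force: [-0.2, -0.8, -0.9]
width: 0.505
```

```bash
python3 -c "
from h import *
delta(.5896,.0426,.0575,-6.1)
for n in ['side']: cv2.imwrite(f'pics/{n}15.png',env.get_image(n)[:,:,::-1])
crop('pics/side15.png',290,180,110,110,6,'pics/s18.png')
S=env.get_state()['position'];a=np.radians(-6.1);ex=np.array([np.cos(a),np.sin(a),0]);ey=np.array([-ex[1],ex[0],0])
S=S+[0,0,-.0045+.02]
for sx,sy in [(22,72),(22,-72),(-22,72),(-22,-72)]: print(sx,sy,proj('side',S+ex*sx/1e3+ey*sy/1e3).round(1))
"
```

```text
clk 23.1 pos [0.5894 0.0421 0.1375] yaw -6.2 tilt 0.16 F [-0.2 -0.8 -0.9] w 0.505 
  t [ 0.03 -0.05  8.  ] w [-0.02  0.16 -0.06] |t| 8.0
22 72 [339.7 201.1]
22 -72 [353.2 230.6]
-22 72 [324.6 203.1]
-22 -72 [337.1 232.9]
```

View pics/s18.png

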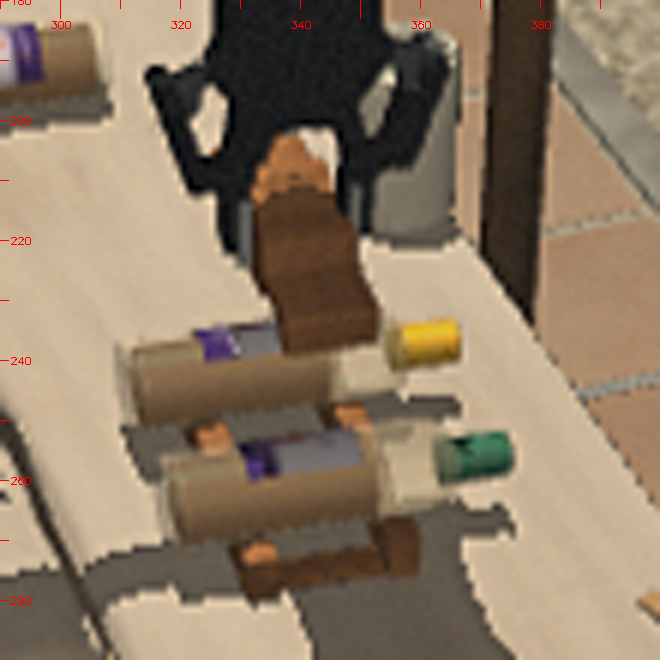

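Emit:
servo_tool(deltas=[0,0,1,0,0.1,0,0,0,3,0,0.1,0,0,0,5,0,0.1,0,0,0,6.5,0,0.1,0,0,0,7.3,0,0.1,0,0,0,7.7,0,0.1,0,0,0,8,0,0.1,0,0,0,8.1,0,0.1,0,0,0,8.2,0,0.1,0,0,0,8.25,0,0.1,0,0,0,8.3,0,0.1,0,0,0,8.3,0,0.1,0])

```text
clock: 24.15
position: [0.5897, 0.0421, 0.0551]
orientation: [[0.994, -0.108, 0.0], [-0.108, -0.994, 0.0], [0.0, -0.0, -1.0]]
wrist_force: [-1.0, -0.1, -0.9]
width: 0.504
```

```bash
python3 -c "
from h import *
delta(.5896,.0426,.0545,-6.1)
for n in ['side']: cv2.imwrite(f'pics/{n}16.png',env.get_image(n)[:,:,::-1])
crop('pics/side16.png',290,200,110,90,7,'pics/s19.png')
"
```

```text
clk 24.15 pos [0.5897 0.0421 0.0551] yaw -6.2 tilt 0.03 F [-1.  -0.1 -0.9] w 0.504 
  t [-0.01 -0.05  0.06] w [-0.03 -0.02 -0.08] |t| 0.1
```

View pics/s19.png

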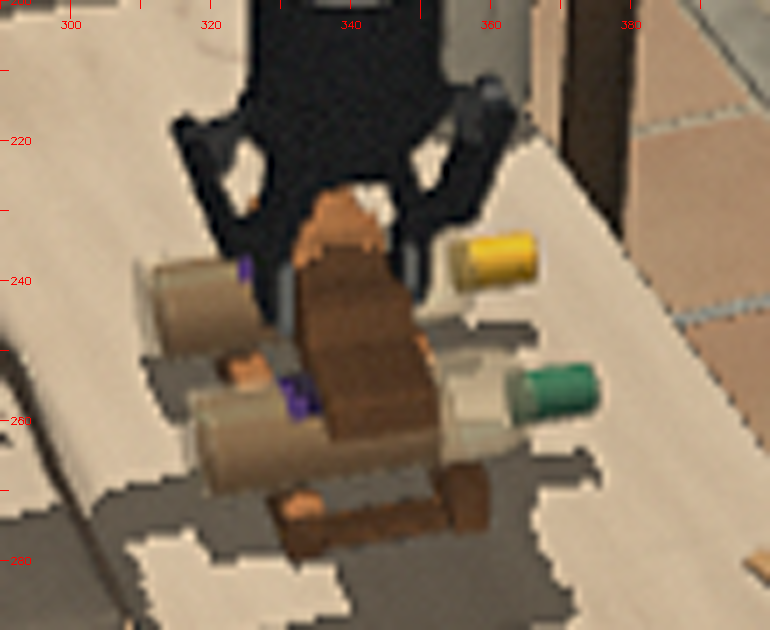

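Emit:
servo_tool(deltas=[0,0,0.05,0,0,0,0,0,0.1,0,0,0,0,0,0.15,0,0,0,0,0,0.2,0,0,0,0,0,0.2,0,0,0,0,0,0.2,0,0,0])

```text
clock: 24.7
position: [0.5902, 0.0425, 0.0545]
orientation: [[0.994, -0.107, 0.002], [-0.107, -0.994, 0.001], [0.002, -0.001, -1.0]]
wrist_force: [-1.8, 2.8, 7.1]
width: 0.504
```

Contact at the expected height. Release and rise.

Emit:
servo_tool(deltas=[0,0,0,0,0,0,0,0,0,0,0,0,0,0,0,0,0,0,0,0,0,0,0,0,0,0,0,0,0,0,0,0,0,0,0,0], hand=0)

```text
clock: 25.2
position: [0.5901, 0.0425, 0.0543]
orientation: [[0.994, -0.108, 0.002], [-0.108, -0.994, 0.001], [0.002, -0.001, -1.0]]
wrist_force: [-0.2, 0.1, 0.2]
width: 1.004
```

Emit:
servo_tool(deltas=[0,0,-1,0,0,0,0,0,-3,0,0,0,0,0,-6,0,0,0,0,0,-9,0,0,0,0,0,-12,0,0,0,0,0,-14,0,0,0,0,0,-14,0,0,0,0,0,-14,0,0,0])

```text
clock: 25.87
position: [0.5907, 0.0423, 0.1964]
orientation: [[0.994, -0.107, 0.006], [-0.107, -0.994, 0.0], [0.006, -0.001, -1.0]]
wrist_force: [0.4, -0.0, -0.1]
width: 1.002
```

```bash
python3 -c "
from h import *
delta(.543,.4085,.18,83.2)
for n in ['side']: cv2.imwrite(f'pics/{n}17.png',env.get_image(n)[:,:,::-1])
crop('pics/side17.png',290,200,110,90,7,'pics/s20.png')
C=np.array([.5896,.0436,.07]);a=np.radians(-6.1);ex=np.array([np.cos(a),np.sin(a),0]);ey=np.array([-ex[1],ex[0],0])
for sx,sy in [(22,72),(22,-72),(-22,72),(-22,-72)]: print(sx,sy,proj('side',C+ex*sx/1e3+ey*sy/1e3).round(1))
"
```

```text
clk 25.87 pos [0.5907 0.0423 0.1964] yaw -6.2 tilt 0.32 F [ 0.4 -0.  -0.1] w 1.002 
  t [ -8.69 -35.89   1.63] w [  0.2   -0.29 -89.37] |t| 37.0
22 72 [339.2 224.5]
22 -72 [352.2 254.6]
-22 72 [324.5 226.5]
-22 -72 [336.6 257. ]
```

View pics/s20.png

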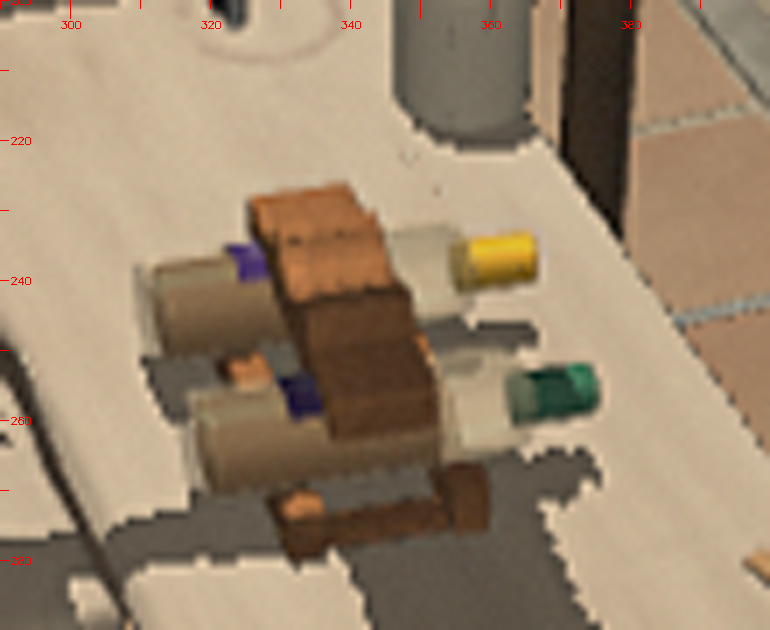

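Emit:
servo_tool(deltas=[-0.3,-1,0,0,0,-6,-0.7,-3,0,0,0,-13,-1.3,-5.5,0,0,0,-20,-2,-8.5,0,0,0,-27,-2.8,-11.5,0,0,0,-34,-3.5,-14.5,0,0,0,-41,-4.2,-17.5,0,0,0,-48,-5,-20.5,0,0,0,-55,-5.7,-23.5,0,0,0,-62,-6.4,-26.5,0,0,0,-69,-7.1,-29.5,0.5,0,0,-76,-7.7,-32,0.5,0,0,-83,-8.2,-34,1,0.2,-0.3,-89.4,-8.6,-35.3,1.3,0.2,-0.3,-89.4,-8.7,-35.9,1.6,0.2,-0.3,-89.4,-8.7,-35.9,1.6,0.2,-0.3,-89.4,-8.7,-35.9,4,0.2,-0.3,-89.4,-8.7,-35.9,7,0.2,-0.3,-89.4,-8.7,-35.9,9,0.2,-0.3,-89.4,-8.7,-35.9,9,0.2,-0.3,-89.4])

```text
clock: 27.58
position: [0.5396, 0.4053, 0.0994]
orientation: [[0.122, 0.992, -0.012], [0.993, -0.122, -0.005], [-0.006, -0.011, -1.0]]
wrist_force: [-0.8, -0.6, -1.3]
width: 0.998
```

```bash
python3 -c "
from h import *
delta(.543,.4085,.011,83.2)
for n in ['side']: cv2.imwrite(f'pics/{n}18.png',env.get_image(n)[:,:,::-1])
crop('pics/side18.png',240,140,110,80,7,'pics/s21.png')
"
```

```text
clk 27.58 pos [0.5396 0.4053 0.0994] yaw 83.0 tilt 0.73 F [-0.8 -0.6 -1.3] w 0.998 
  t [0.41 0.4  8.84] w [-0.64  0.36 -0.19] |t| 8.9
```

View pics/s21.png

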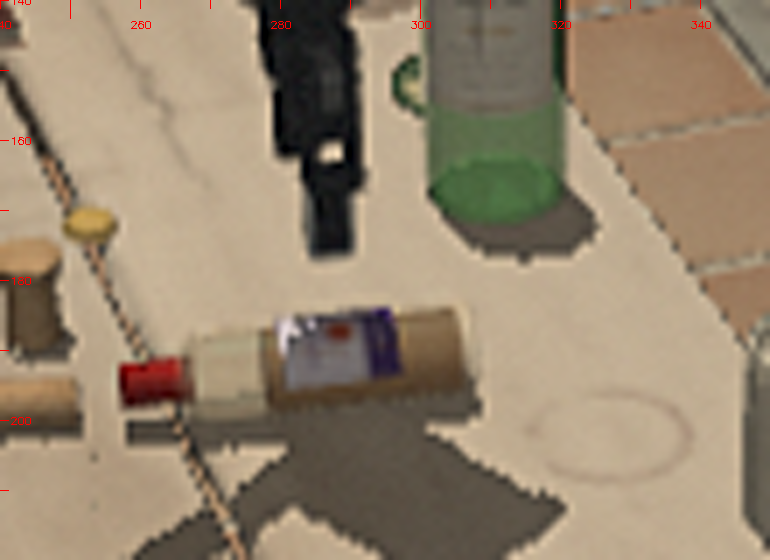

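Emit:
servo_tool(deltas=[0.2,0.2,1.5,-0.6,0.3,0,0.4,0.3,3.5,-0.6,0.3,0,0.4,0.3,5.5,-0.6,0.3,0,0.4,0.3,7.2,-0.6,0.3,0,0.4,0.3,8.1,-0.6,0.3,0,0.4,0.3,8.6,-0.6,0.3,0,0.4,0.3,8.9,-0.6,0.3,0,0.4,0.3,8.9,-0.6,0.3,0,0.4,0.3,8.9,-0.6,0.3,0,0.4,0.3,8.9,-0.6,0.3,0,0.4,0.3,8.9,-0.6,0.3,0])

```text
clock: 28.55
position: [0.5441, 0.4099, 0.0142]
orientation: [[0.121, 0.993, 0.004], [0.993, -0.121, 0.002], [0.002, 0.004, -1.0]]
wrist_force: [0.5, 0.2, -0.0]
width: 1.001
```

```bash
python3 -c "
from h import *
delta(.543,.4085,.010,83.2)
for n in ['side']: cv2.imwrite(f'pics/{n}19.png',env.get_image(n)[:,:,::-1])
crop('pics/side19.png',240,140,110,80,7,'pics/s22.png')
"
```

```text
clk 28.55 pos [0.5441 0.4099 0.0142] yaw 83.0 tilt 0.24 F [ 0.5  0.2 -0. ] w 1.001 
  t [-0.15 -0.09  0.42] w [ 0.21 -0.12 -0.16] |t| 0.5
```

View pics/s22.png

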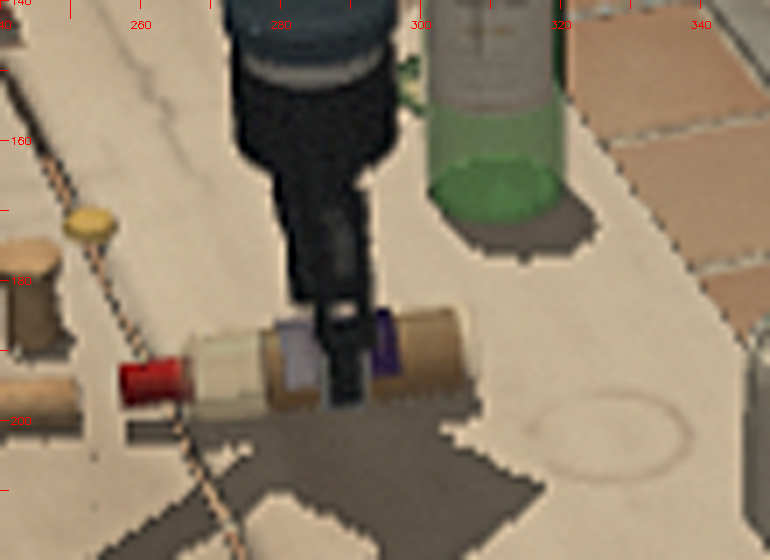

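Emit:
servo_tool(deltas=[-0.1,-0.1,0.2,0.2,0,0,-0.1,-0.1,0.4,0.2,0,0,-0.1,-0.1,0.4,0.2,0,0,-0.1,-0.1,0.4,0.2,0,0])

```text
clock: 28.93
position: [0.5426, 0.4088, 0.0097]
orientation: [[0.121, 0.993, -0.0], [0.993, -0.121, 0.002], [0.002, -0.001, -1.0]]
wrist_force: [0.0, -0.4, -0.1]
width: 1.0
```

Emit:
servo_tool(deltas=[0,0,0,0,0,0,0,0,0,0,0,0,0,0,0,0,0,0,0,0,0,0,0,0,0,0,0,0,0,0,0,0,0,0,0,0,0,0,0,0,0,0,0,0,0,0,0,0,0,0,0,0,0,0,0,0,0,0,0,0], hand=1, squeeze=40)

```text
clock: 29.77
position: [0.5428, 0.409, 0.0099]
orientation: [[0.121, 0.993, -0.0], [0.993, -0.121, 0.002], [0.002, -0.0, -1.0]]
wrist_force: [-0.2, 0.4, 2.1]
width: 0.535
```

Emit:
servo_tool(deltas=[0,0,-1,0,0,0,0,0,-3,0,0,0,0,0,-5.5,0,0,0,0,0,-8,0,0,0,0,0,-11,0,0,0,0,0,-14,0,0,0,0,0,-16,0,0,0,0,0,-17,0,0,0,0,0,-17,0,0,0,0,0,-17,0,0,0,0,0,-17,0,0,0])

```text
clock: 30.68
position: [0.5417, 0.408, 0.1776]
orientation: [[0.121, 0.993, -0.003], [0.993, -0.121, -0.0], [-0.0, -0.003, -1.0]]
wrist_force: [0.2, -0.1, -3.2]
width: 0.536
```

```bash
python3 -c "
from h import *
delta(.5896,.0436,.18,83.9)
for n in ['side']: cv2.imwrite(f'pics/{n}20.png',env.get_image(n)[:,:,::-1])
crop('pics/side20.png',240,110,110,90,7,'pics/s23.png')
p=env.get_state()['position'];m=p+[0,0,.0135];a=np.radians(173.2);d=np.array([np.cos(a),np.sin(a),0])
for s in(-.07,.095): print(proj('side',m+d*s), proj('side',m+d*(s+.01)))
"
```

```text
clk 30.68 pos [0.5417 0.408  0.1776] yaw 83.0 tilt 0.2 F [ 0.2 -0.1 -3.2] w 0.536 
  t [-35.59   9.17  -0.25] w [-0.2   0.03 -0.86] |t| 36.8
[305.48876343 143.30884675] [302.3673618  143.64758564]
[253.26851719 148.9758612 ] [250.05385606 149.32472074]
```

View pics/s23.png

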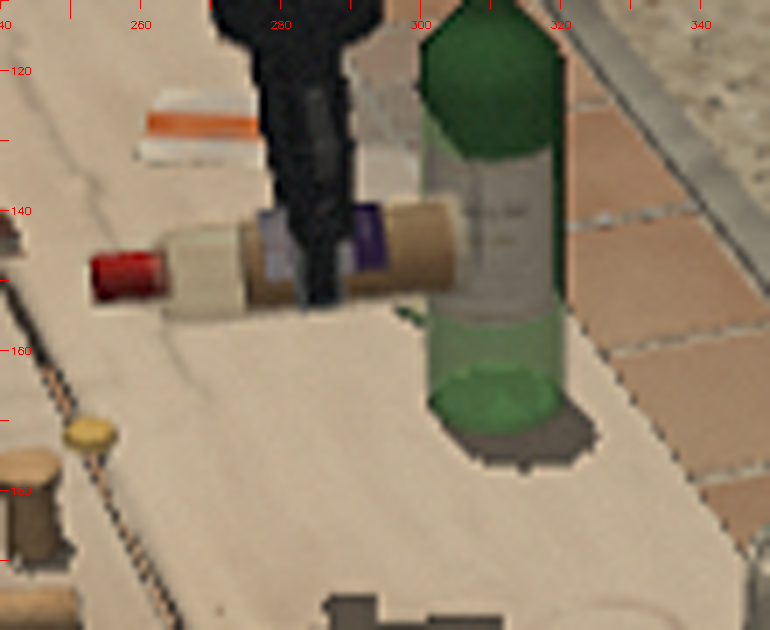

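Emit:
servo_tool(deltas=[-1,0.25,0,0,0,0,-3,0.75,0,0,0,0,-5.5,1.4,0,0,0,0,-8.5,2.2,0,0,0,0,-11.5,2.95,0,0,0,0,-14.5,3.75,0,0,0,-0.3,-17.5,4.5,0,0,0,-0.6,-20.5,5.3,0,0,0,-0.8,-23.5,6.05,0,0,0,-0.8,-26.5,6.85,0,0,0,-0.8,-29.5,7.6,0,0,0,-0.8,-32,8.2,0,0,0,-0.8,-34,8.8,-0.2,0,0,-0.8,-35.2,9.1,-0.2,-0.2,0,-0.8,-35.6,9.2,-0.2,-0.2,0,-0.8,-35.6,9.2,-0.2,-0.2,0,-0.8,-35.6,9.2,-0.2,-0.2,0,-0.8,-35.6,9.2,-0.2,-0.2,0,-0.8])

```text
clock: 32.23
position: [0.5893, 0.0447, 0.1789]
orientation: [[0.106, 0.994, -0.001], [0.994, -0.106, -0.0], [-0.0, -0.001, -1.0]]
wrist_force: [0.6, -1.2, -2.4]
width: 0.533
```

```bash
python3 -c "
from h import *
delta(.5896,.0436,.0834,83.9)
for n in ['side']: cv2.imwrite(f'pics/{n}21.png',env.get_image(n)[:,:,::-1])
crop('pics/side21.png',290,180,100,90,7,'pics/s24.png')
"
```

```text
clk 32.23 pos [0.5893 0.0447 0.1789] yaw 83.9 tilt 0.07 F [ 0.6 -1.2 -2.4] w 0.533 
  t [-0.11  0.05  9.55] w [-0.07  0.01  0.01] |t| 9.6
```

View pics/s24.png

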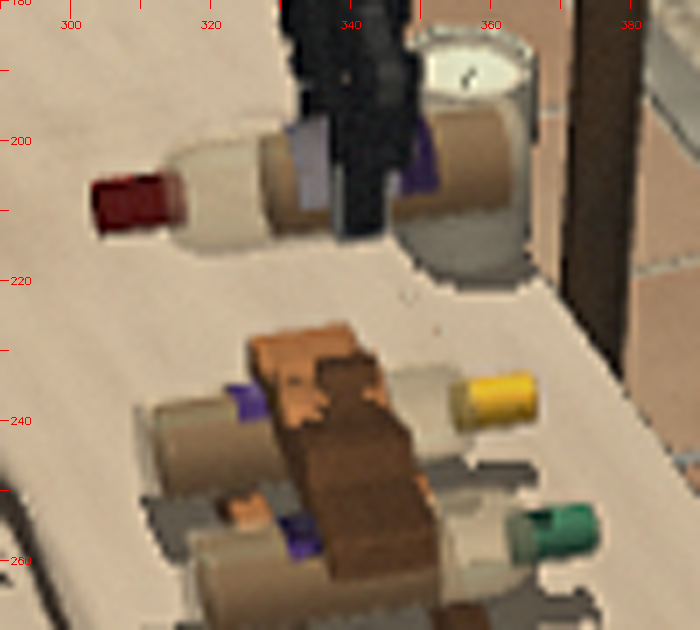

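Emit:
servo_tool(deltas=[-0.1,0,1,0,0,0,-0.1,0,3,0,0,0,-0.1,0,5,0,0,0,-0.1,0,7,0,0,0,-0.1,0,8,0,0,0,-0.1,0,8.6,0,0,0,-0.1,0,9,0,0,0,-0.1,0,9.2,0,0,0,-0.1,0,9.3,0,0,0,-0.1,0,9.4,0,0,0,-0.1,0,9.45,0,0,0,-0.1,0,9.5,0,0,0,-0.1,0,9.5,0,0,0])

```text
clock: 33.37
position: [0.5899, 0.0439, 0.0851]
orientation: [[0.106, 0.994, 0.001], [0.994, -0.106, -0.0], [-0.0, 0.001, -1.0]]
wrist_force: [-0.7, 0.3, 3.0]
width: 0.533
```

```bash
python3 -c "
from h import *
delta(.5896,.0436,.0834,83.9)
for n in ['side']: cv2.imwrite(f'pics/{n}22.png',env.get_image(n)[:,:,::-1])
crop('pics/side22.png',290,190,100,90,7,'pics/s25.png')
"
```

```text
clk 33.37 pos [0.5899 0.0439 0.0851] yaw 83.9 tilt 0.06 F [-0.7  0.3  3. ] w 0.533 
  t [-0.03 -0.03  0.17] w [0.06 0.   0.02] |t| 0.2
```

View pics/s25.png

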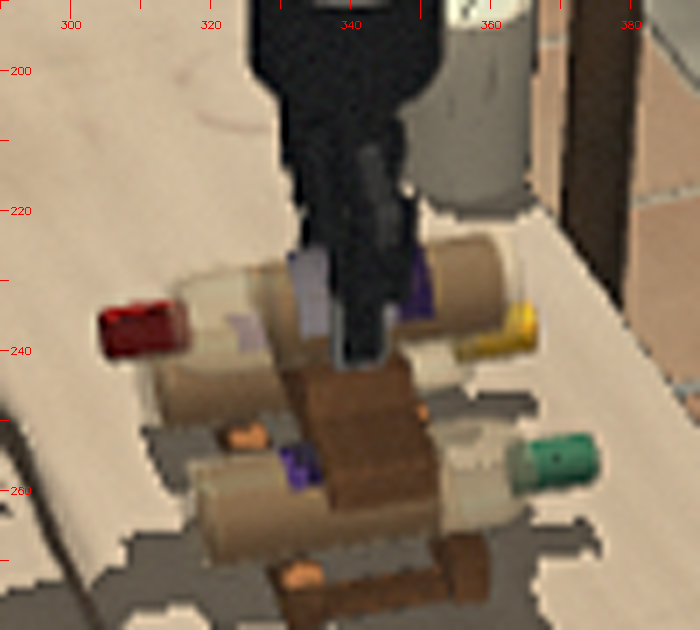

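Emit:
servo_tool(deltas=[0,0,0.05,0,0,0,0,0,0.1,0,0,0,0,0,0.1,0,0,0,0,0,0.1,0,0,0])

```text
clock: 33.75
position: [0.5903, 0.044, 0.0849]
orientation: [[0.106, 0.994, 0.002], [0.994, -0.106, -0.0], [0.0, 0.002, -1.0]]
wrist_force: [-1.1, 2.4, 5.3]
width: 0.536
```

Emit:
servo_tool(deltas=[0,0,0,0,0,0,0,0,0,0,0,0,0,0,0,0,0,0,0,0,0,0,0,0,0,0,0,0,0,0,0,0,0,0,0,0], hand=0)

```text
clock: 34.25
position: [0.5903, 0.0439, 0.0847]
orientation: [[0.106, 0.994, 0.002], [0.994, -0.106, -0.0], [0.0, 0.002, -1.0]]
wrist_force: [-0.4, 0.1, 0.0]
width: 1.003
```

Emit:
servo_tool(deltas=[0,0,-1,0,0,0,0,0,-3,0,0,0,0,0,-6,0,0,0,0,0,-9,0,0,0,0,0,-12,0,0,0,0,0,-15,0,0,0,0,0,-15,0,0,0,0,0,-15,0,0,0,0,0,-15,0,0,0])

```text
clock: 35.0
position: [0.5896, 0.044, 0.2347]
orientation: [[0.106, 0.994, 0.002], [0.994, -0.106, -0.0], [0.0, 0.002, -1.0]]
wrist_force: [0.5, 1.0, -1.0]
width: 1.004
```

```bash
python3 -c "
from h import *
delta(.45,.3,.25,83.9)
for n in ['side']: cv2.imwrite(f'pics/{n}23.png',env.get_image(n)[:,:,::-1])
crop('pics/side23.png',290,190,100,90,7,'pics/s26.png')
C=np.array([.5896,.0436,0]);a=np.radians(-6.1);ex=np.array([np.cos(a),np.sin(a),0]);ey=np.array([-ex[1],ex[0],0])
print('red base,cap',proj('side',C+[0,0,.097]+ex*.07),proj('side',C+[0,0,.097]-ex*.095))
"
```

```text
clk 35.0 pos [0.5896 0.044  0.2347] yaw 83.9 tilt 0.1 F [ 0.5  1.  -1. ] w 1.004 
  t [ 23.98 -16.59  -1.56] w [ 0.1  -0.01  0.02] |t| 29.2
red base,cap [362.15177422 229.06129798] [304.77329973 237.25816497]
```

View pics/s26.png

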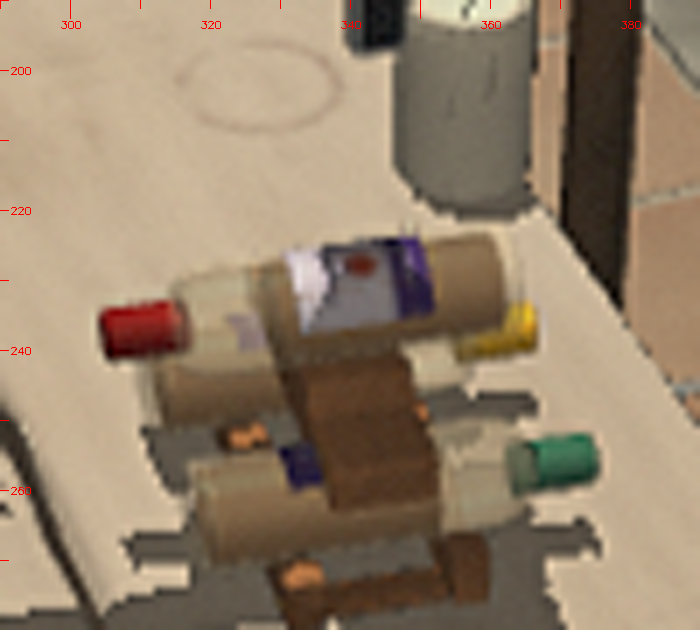

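Emit:
servo_tool(deltas=[2,-1.4,-1,0,0,0,5,-3.5,-1.5,0,0,0,8,-5.5,-1.5,0,0,0,11,-7.6,-1.5,0,0,0,14,-9.7,-1.5,0,0,0,17,-11.8,-1.5,0,0,0,20,-13.9,-1.5,0,0,0,24,-16.5,-1.5,0,0,0,28,-19,-1.5,0,0,0,32,-20,-1.5,0,0,0,35,-21,-1.5,0,0,0,37,-21,-1.5,0,0,0,37,-21,-1.5,0,0,0,37,-21,-1.5,0,0,0,37,-21,-1.5,0,0,0])

```text
clock: 36.3
position: [0.419, 0.4333, 0.2473]
orientation: [[0.106, 0.994, -0.002], [0.994, -0.106, -0.002], [-0.002, -0.002, -1.0]]
wrist_force: [-0.1, -0.1, 0.2]
width: 1.001
```

```bash
python3 -c "
from h import *
for n in ['side','top']: cv2.imwrite(f'pics/{n}24.png',env.get_image(n)[:,:,::-1])
crop('pics/top24.png',260,170,110,110,6,'pics/t26.png')
C=np.array([.5896,.0436,0]);a=np.radians(-6.1);ex=np.array([np.cos(a),np.sin(a),0]);ey=np.array([-ex[1],ex[0],0])
print('red base,cap',proj('top',C+[0,0,.097]+ex*.07),proj('top',C+[0,0,.097]-ex*.095))
for s in (1,-1): print('base,cap',proj('top',C+[0,0,.035]+ey*.045*s-ex*.07),proj('top',C+[0,0,.035]+ey*.045*s+ex*.095))
"
```

```text
red base,cap [310.09396243 193.214589  ] [315.61081716 264.79274459]
base,cap [294.10773746 265.14286127] [289.89937811 197.14831047]
base,cap [335.44592572 262.29438397] [329.27141219 194.61032894]
```

View pics/t26.png

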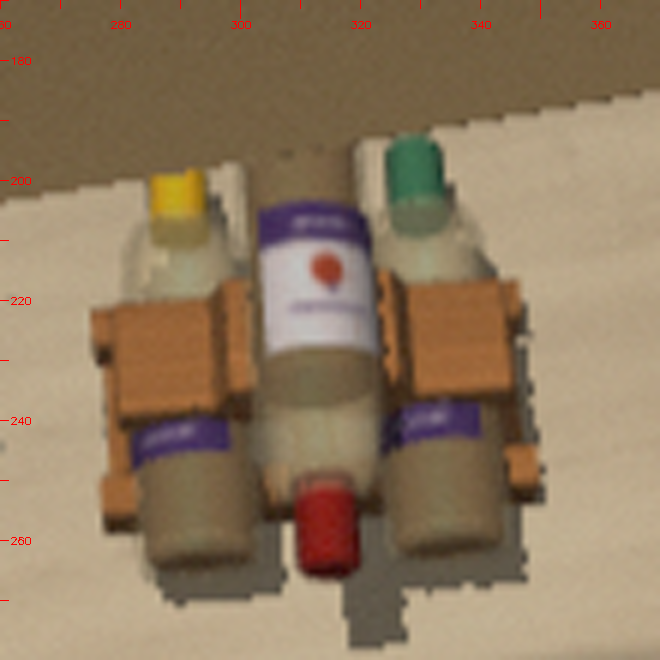

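View pics/side24.png

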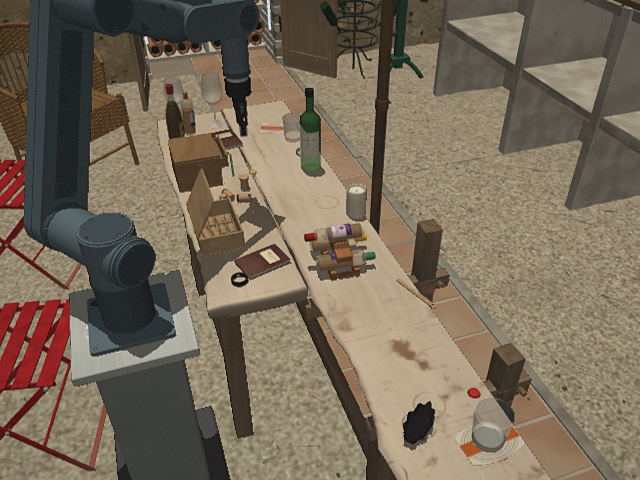

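The top picture shows the red cap end at (315,265), against a predicted (316,265), and the green cap end at (329,194), against (329,195). The spacer ends at columns 279 and 346 lie evenly inside the cradle's 276–347. The side picture shows the candle, thermometer and notebook where they were.

```bash
python3 -c "
from plant import env
print(env.job_done(), env.get_state()['clock'])"
```

```text
the job is handed in; nothing more can be done
the job is handed in; nothing more can be done
```

The stack is built and the job is handed in, at about 36 s of the 117 s allowed. The hand-in reported no verdict.

- **Stacking:** Gold is in the left groove and green in the right, necks away from the robot. The spacer sits across both, and red lies in its top groove with its neck towards the robot. I let go of each piece only after the wrist force showed it had touched down, and the arm ended well clear.
- **Final checks:** The last pictures put every piece within about 1–2 pixels (roughly 2–5 mm) of its target. The gold cap's tip is hidden by the overhead beam in the top view, so its front-to-back position rests on the side view. That view read gold about 1 px long, which is within the 15 mm tolerance.
- **Left alone:** The candle, thermometer and notebook look unmoved in the last side picture.
- **Disagreements:** The side camera read about 1–2 px off the top camera throughout. Before the spacer was picked up, that came to about 8 mm along the jaw direction. It was within the jaw opening, and the jaws centred the spacer as they closed. Gold and red touched down about 2 mm higher than I calculated, also within tolerance.

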